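# Rack the bead-shaping paddles by blade width

## Robot

A 7-joint arm with a two-finger parallel gripper is mounted at the origin on the work surface. World frame = base frame: x ahead of the robot, y to its left, z up, the work surface at z = 0. Lengths are in m, angles in rad, forces in N, time in s.
With the tool pointing down it reaches from about 0.425 to 1.025 m from the base axis. Payload 9.4 kg.
Tool frame: the origin (TCP) lies midway between the tips of the shut fingers; the grasp point (between the pads) lies 19 mm behind it; x points along the fingers, y is the direction in which the jaws open and shut, and the axes are right-handed (so a half turn about x gives the same grasp; the last joint's range is limited). The gripper opens to 85 mm and grips with 20 to 120 N. Pads are 22 mm wide; open, the fingers measure 114 mm over their backs; the gripper's body (76 mm by 85 mm) begins 54 mm behind the grasp point. The pads swing forward as they close: fully open they stand 13 mm farther back than shut.
Start: joints at [1.137, 0.599, -0.003, 1.599, 0.002, 0.943, -0.08], TCP at [0.253, -0.679, 0.231] pointing down, gripper open.
Joint ranges: [-2.57, 2.57], [-0.35, 1.97], [-1.29, 1.29], [0.11, 2.56], [-1.05, 4.19], [0.11, 1.86], [-2.63, 2.63]. Speed limits (rad/s): [2.22, 2.22, 3.01, 3.01, 3.14, 3.14, 3.14].

## Interface

Orientations are given as a rotation vector (axis times angle).
In Python, from station import sense, vision, ticket gives the robot as it stands.
- The arm moves only by the tool move_arm, never from a script. Its argument "commands" is text: rows parted by semicolons, each of 5 numbers parted by spaces: the closure in counts, from 0 (fully open) to 255 (shut), then the shift along the world's x, y, z in units of 30 mm (1.0 is 30 mm), then the turn about the world's z in units of 8 degrees (1.0 is 8 degrees). In form: hand x y z spin; .... A call has 1 to 20 rows; each row shifts and turns the pose as measured when the row begins; what a row does not reach is not made up. A row lasts 1/8 s, in which the tool goes at most 62.5 mm and 10.7 degrees, less where a joint would pass 70% of its speed; a pose out of reach is approached as far as the arm can. A call is refused whole if a number of a shift passes 1 or a number of a turn 1, either way. A call with a gripper value outside its range is refused whole. The fingers move at their own pace and stop on an object; "grip_force" is the grip in N (left out, the last holds). Time passes only in rows, so rows that do not move let the fingers close. It gives the time, the measured TCP pose, the force and the opening at its end, in the units of the state.
- sense(): the state, without advancing time (a new reading comes with each control period).
- vision.read_camera(name): name is "scene" or "top" or "wrist"; returns a dict with "frame" (480x640x3 uint8, red, green, blue), "intrinsics" (3x3 intrinsics, pixels), "dist_coeffs" ([k1, k2, p1, p2, k3] as OpenCV has them; the pictures are not rectified), "R" (3x3) and "t" (3): a world point X has camera coordinates R X + t. Camera axes: x right, y down, z forward; pixel columns grow to the right and rows downward; lengths in m; the calibration is good to about 2 mm. A picture is of the moment at which its call begins. There is no depth.
- ticket.sign_off(): hands the job in, once; it reports no verdict.
The state is a dict: "t": time; "q": joint angles; "joint_vel": joint speeds; "tau": joint torques, N m; "tcp_pos": TCP position; "orientation": TCP orientation; "force": force on the tool from outside, world axes, zero at the start; "wrist_torque": the same for the moment, N m; "gripper_width": opening from 0.0 (shut) to 1.0 (fully open).
Only numpy, scipy, OpenCV 4.12 (cv2) and the standard library are available. Lean on these libraries where they do the work, as an engineer would, in place of code of your own. Each camera call takes 0.05 s, during which the arm holds its last target.

## Task

Lay the four brass-bladed shaping paddles on the row of rests in order of blade width, the narrowest on the end rest that has the yellow dish beyond it and the widest at the end with the cobalt lid. Each lies straight along its rest, flat, with the middle of the blade over the middle of the steel plate and the handle on the bar behind. The blades are heavy, so carry each paddle level by taking it at its balance point, and do not disturb the dish or the lid.

Things in the scene. Friction and masses are not known exactly. Their poses are not given: they have to be found in the camera images.
- paddle_22_balance (a point): Shaping paddle, narrowest of four: brass blade 22 wide, 30 long, 7 mm thick, on a straight grey handle 16 wide, 18 high, 120 mm long, undersides flush. Point: balance point (centre of mass), on the handle's centre line, 9 mm above the underside; x along the handle to the blade, z up. Blade centre 53 mm ahead (+x), blade rear edge 38 ahead, handle end 82 behind. Lies flat on the slab, blade away from the robot.
- paddle_36_balance (a point): Shaping paddle, second narrowest of four: brass blade 36 wide, 30 long, 7 mm thick, on a straight grey handle 16 wide, 18 high, 120 mm long, undersides flush. Point: balance point (centre of mass), on the handle's centre line, 9 mm above the underside; x along the handle to the blade, z up. Blade centre 44 mm ahead (+x), blade rear edge 29 ahead, handle end 91 behind. Lies flat on the slab, blade away from the robot.
- paddle_50_balance (a point): Shaping paddle, second widest of four: brass blade 50 wide, 30 long, 7 mm thick, on a straight grey handle 16 wide, 18 high, 120 mm long, undersides flush. Point: balance point (centre of mass), on the handle's centre line, 9 mm above the underside; x along the handle to the blade, z up. Blade centre 38 mm ahead (+x), blade rear edge 23 ahead, handle end 97 behind. Lies flat on the slab, blade away from the robot.
- paddle_64_balance (a point): Shaping paddle, widest of four: brass blade 64 wide, 30 long, 7 mm thick, on a straight grey handle 16 wide, 18 high, 120 mm long, undersides flush. Point: balance point (centre of mass), on the handle's centre line, 9 mm above the underside; x along the handle to the blade, z up. Blade centre 34 mm ahead (+x), blade rear edge 19 ahead, handle end 101 behind. Lies flat on the slab, blade away from the robot.
- rest_a_plate (a point): One of 4 like fixed rests in a row, about 90 mm apart (letters tell no order): bright steel plate for the blade, 34 (x) by 68 mm (y), and steel bar for the handle, 10 by 60 mm, centred 95 mm behind it (-x); tops level, 24 mm above the slab, open between. Point: centre of the plate's top; x from bar to plate, away from the robot, z up.
- rest_b_plate (a point): One of 4 like fixed rests in a row, about 90 mm apart (letters tell no order): bright steel plate for the blade, 34 (x) by 68 mm (y), and steel bar for the handle, 10 by 60 mm, centred 95 mm behind it (-x); tops level, 24 mm above the slab, open between. Point: centre of the plate's top; x from bar to plate, away from the robot, z up.
- rest_c_plate (a point): One of 4 like fixed rests in a row, about 90 mm apart (letters tell no order): bright steel plate for the blade, 34 (x) by 68 mm (y), and steel bar for the handle, 10 by 60 mm, centred 95 mm behind it (-x); tops level, 24 mm above the slab, open between. Point: centre of the plate's top; x from bar to plate, away from the robot, z up.
- rest_d_plate (a point): One of 4 like fixed rests in a row, about 90 mm apart (letters tell no order): bright steel plate for the blade, 34 (x) by 68 mm (y), and steel bar for the handle, 10 by 60 mm, centred 95 mm behind it (-x); tops level, 24 mm above the slab, open between. Point: centre of the plate's top; x from bar to plate, away from the robot, z up.
- dish: Yellow ceramic dish, round, 70 mm across, 22 mm high, loose; it stands just beyond the plate of one END rest of the row (its centre about 85 mm from that plate's centre) and marks that end. Origin at the centre of its underside.
- lid: Cobalt-blue glass jar lid, round, 68 mm across, 29 mm high with its knob, loose; it stands likewise beyond the other end rest of the row. Origin at the centre of its underside.
Mind the look-alikes: they are no part of the job. What is shaped like the part that bears rest_d_plate but blue is not meant. Leave any pink look-alike of the part that bears paddle_50_balance alone.

How it is judged:
By the outcome, as a careful person would: the job done as asked, in the order asked, and still so for the second after the job is handed in, with the robot touching nothing.
It also fails if it takes over 99 s, if anything falls off the work surface, if the arm or the gripper's body presses on something with over 40 N, if the wrist force passes 120 N, or if a joint passes its speed limit or range.

## Working session

There is one attempt and no reset: what is moved stays moved. The work goes in short steps, Python scripts to look and compute and a tool call to move; the robot and the scene stay as the last step left them, time stands still between calls to the robot, and variables do not carry over. Pictures are saved under pics/ and viewed, and the job is handed in when it is done.

Besides the shell and the picture viewer there is one more tool, called after "Call:" in YAML: its name, and indented under it one key for each argument. move_arm: Moves the arm, as the interface text tells. Its arguments: {"type":"object","properties":{"commands":{"type":"string"},"grip_force":{"type":"number"}},"required":["commands"]}

```bash
mkdir -p pics; ls; python3 - <<'E'
from station import sense, vision
import cv2,numpy as np
s=sense();print({k:np.round(v,3) for k,v in s.items()})
for n in("top","scene"):
    c=vision.read_camera(n);cv2.imwrite(f"pics/{n}0.png",c["frame"][:,:,::-1]);print(n,c["intrinsics"],c["dist_coeffs"],c["R"],c["t"])
E
```

```text
pics
{'t': np.float64(0.0), 'q': array([ 1.137,  0.6  , -0.003,  1.6  ,  0.002,  0.943, -0.08 ]), 'joint_vel': array([ 0.001,  0.001, -0.001, -0.001, -0.   ,  0.   , -0.001]), 'tau': array([-1.0000e-03, -7.7645e+01,  1.5650e+00, -2.5800e+01,  1.2000e-02,
        9.0000e-03, -0.0000e+00]), 'tcp_pos': array([ 0.253, -0.679,  0.23 ]), 'orientation': array([ 2.027,  0.367, -2.028]), 'force': array([-0.157,  0.731,  0.539]), 'wrist_torque': array([0.022, 0.014, 0.052]), 'gripper_width': np.float64(1.004)}
top [[568.88743445   0.         318.47685114]
 [  0.         568.88743445 244.55697664]
 [  0.           0.           1.        ]] [-0.03527036  0.          0.          0.          0.        ] [[-0.02912275 -0.99941944  0.01768213]
 [-0.99177584  0.02668538 -0.12517416]
 [ 0.12462964 -0.02118212 -0.9919772 ]] [-0.02573646  0.47254899  1.58672336]
scene [[529.28233491   0.         318.58855227]
 [  0.         529.28233491 242.22911413]
 [  0.           0.           1.        ]] [0.05030001 0.         0.         0.         0.        ] [[ 0.1843189   0.98272023 -0.0169556 ]
 [ 0.61762356 -0.12922659 -0.77578452]
 [-0.76457026  0.13251957 -0.63077007]] [-0.05848592 -0.26455848  1.71949997]
```

View pics/top0.png

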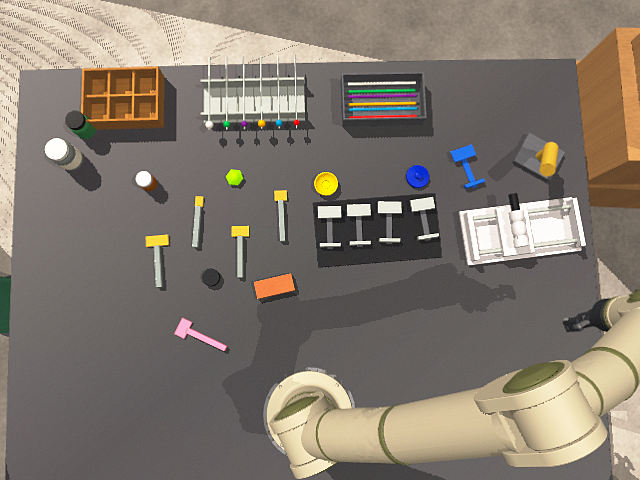

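View pics/scene0.png

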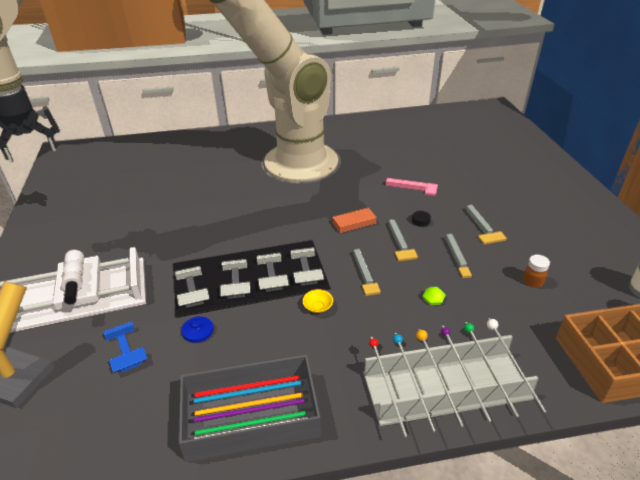

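The top view shows the four rests at about (330..425, 210), the dish at (326,184), the lid at (417,177) and four paddles at x 150–285. The pink paddle and the blue rest are decoys. Next I'll zoom in.

```bash
python3 - <<'E'
import cv2
a=cv2.imread("pics/top0.png")
cv2.imwrite("pics/z1.png",cv2.resize(a[165:270,310:445],None,fx=5.5,fy=5.5,interpolation=cv2.INTER_CUBIC))
cv2.imwrite("pics/z2.png",cv2.resize(a[180:295,135:300],None,fx=4.8,fy=4.8,interpolation=cv2.INTER_CUBIC))
E
```

```text
(no output)
```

View pics/z1.png

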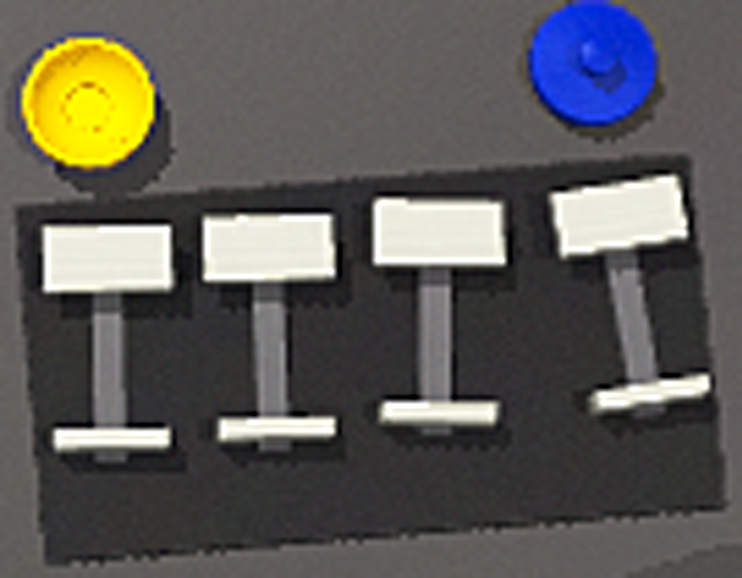

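View pics/z2.png

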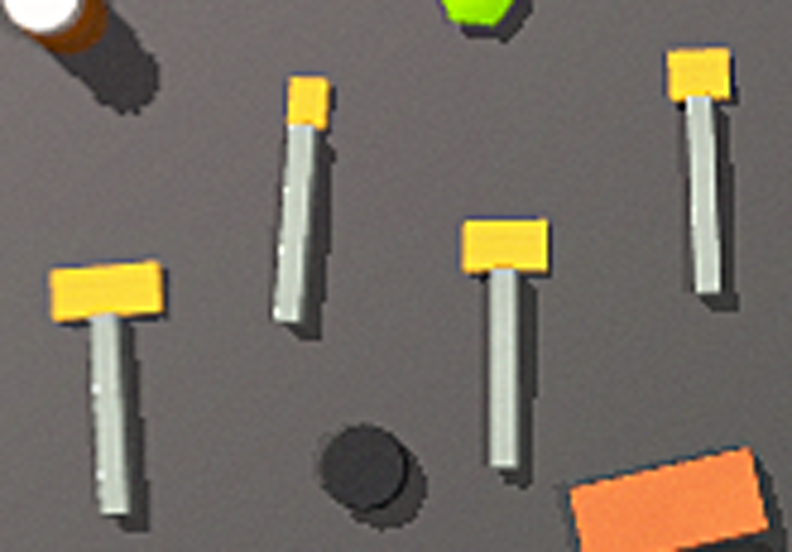

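```bash
cat > h.py <<'E'
import cv2,numpy as np
def ray(c,uv):
    p=cv2.undistortPoints(np.array(uv,float).reshape(-1,1,2),c["intrinsics"],c["dist_coeffs"]).reshape(-1,2)
    d=np.c_[p,np.ones(len(p))]@c["R"]; o=-c["R"].T@c["t"]
    return o,d
def onz(c,uv,z):
    o,d=ray(c,uv); return o+d*((z-o[2])/d[:,2])[:,None]
def tri(c1,u1,c2,u2):
    o1,d1=ray(c1,[u1]);o2,d2=ray(c2,[u2]);A=np.c_[d1[0],-d2[0]]
    s=np.linalg.lstsq(A,o2-o1,rcond=None)[0]
    a=o1+d1[0]*s[0];b=o2+d2[0]*s[1];return (a+b)/2,np.linalg.norm(a-b)
def blobs(mask,amin,amax,box=None):
    m=mask.astype(np.uint8)
    if box: 
        k=np.zeros_like(m);x0,y0,x1,y1=box;k[y0:y1,x0:x1]=1;m=m*k
    n,l,st,ce=cv2.connectedComponentsWithStats(m)
    return [(ce[i],st[i],np.argwhere(l==i)[:,::-1]) for i in range(1,n) if amin<st[i,4]<amax]
def snap(n):
    from station import vision
    return vision.read_camera(n)
E
python3 - <<'E'
from h import *
T=snap("top");S=snap("scene")
def hsv(c): return cv2.cvtColor(c["frame"],cv2.COLOR_RGB2HSV)
for n,c,box in(("top",T,(310,190,445,260)),("scene",S,(170,240,330,315))):
    h=hsv(c)
    m=(h[...,1]<40)&(h[...,2]>165)
    for b in blobs(m,15,2000,box):
        print(n,"steel",b[0].round(1),b[1],cv2.minAreaRect(b[2].astype(np.float32)))
for n,c,box in(("top",T,(130,180,300,300)),("scene",S,(340,200,520,300))):
    h=hsv(c)
    m=(h[...,0]>18)&(h[...,0]<30)&(h[...,1]>150)&(h[...,2]>120)
    for b in blobs(m,15,2000,box): print(n,"brass",b[0].round(1),b[1])
    m=(h[...,1]<40)&(h[...,2]>125)
    for b in blobs(m,60,2000,box): print(n,"handle",b[0].round(1),b[1])
E
```

```text
top steel [422.1 203.7] [410 197  25  15 261] ((422.189208984375, 203.6351318359375), (11.179131507873535, 23.18025779724121), 80.53767395019531)
top steel [389.1 206.9] [378 201  24  12 263] ((389.5, 206.5), (11.0, 23.0), 90.0)
top steel [358.3 209.6] [347 204  24  12 272] ((358.5, 209.5), (11.0, 23.0), 90.0)
top steel [328.9 211.4] [318 206  23  12 273] ((329.0, 211.5), (11.0, 22.0), 90.0)
top steel [428.3 235.8] [418 233  21   6  66] ((428.1155700683594, 235.75144958496094), (3.1932013034820557, 20.37566375732422), 81.25383758544922)
top steel [389.9 239.3] [379 238  21   4  71] ((389.0, 239.5), (3.0, 20.0), 90.0)
top steel [359.5 242.1] [350 241  21   4  67] ((360.0, 242.5), (3.0, 20.0), 90.0)
top steel [329.8 244. ] [320 243  21   4  64] ((330.0, 244.5), (3.0, 20.0), 90.0)
scene steel [302.  250.5] [291 248  23   6  60] ((302.0000305175781, 250.5000457763672), (2.4806947708129883, 22.450286865234375), 82.87498474121094)
scene steel [268.1 255.9] [257 254  24   5  61] ((268.4170227050781, 255.87774658203125), (2.511110544204712, 23.194732666015625), 82.40535736083984)
scene steel
[... 986 characters left out ...]
39.7 230.7] [231 226  18  11 173]
top brass [156.7 240.2] [146 235  23  12 230]
top handle [143.2 182.4] [135 180  17   7  87]
top handle [281.1 219.9] [278 200   7  41 217]
top handle [195.8 226.4] [192 206   8  41 224]
top handle [239.5 256.2] [237 236   6  41 244]
top handle [157.2 266.3] [154 246   8  41 250]
scene brass [491.9 237.4] [479 232  27  12 224]
scene brass [405.7 254.8] [395 250  22  11 189]
scene brass [464.7 272. ] [459 267  12  11  92]
scene brass [370.9 288.8] [362 283  18  13 165]
scene handle [480. 218.] [468 205  25  28 164]
scene handle [398.2 234. ] [390 219  17  31 173]
scene handle [456.4 249.3] [447 234  20  32 197]
scene handle [363.1 265.4] [354 249  19  34 216]
```

```bash
python3 - <<'E'
from h import *
T=snap("top");S=snap("scene")
pt=[(328.9,211.4),(358.3,209.6),(389.1,206.9),(422.1,203.7)];ps=[(308,275.6),(272.8,281.6),(234.9,288.6),(192.8,296.5)]
bt=[(329.8,244.),(359.5,242.1),(389.9,239.3),(428.3,235.8)];bs=[(302,250.5),(268.1,255.9),(233.6,262),(187.5,270.2)]
for i in range(4):
    print("tri",*tri(T,pt[i],S,ps[i]),*tri(T,bt[i],S,bs[i]))
    for c,a,b in((T,pt,bt),(S,ps,bs)):
        p=onz(c,[a[i]],.024)[0];q=onz(c,[b[i]],.024)[0]
        print("  ",p.round(4),q.round(4),np.linalg.norm(p-q).round(4),np.degrees(np.arctan2(*(p-q)[1::-1])).round(1))
# paddles: blade z=.007, handle z .018
P={22:((198.6,200.8),(195.8,226.4),(464.7,272)),36:((280.4,195),(281.1,219.9),(370.9,288.8)),50:((239.7,230.7),(239.5,256.2),(405.7,254.8)),64:((156.7,240.2),(157.2,266.3),(491.9,237.4))}
for k,(b,h,s) in P.items():
    p=onz(T,[b],.007)[0];q=onz(T,[h],.018)[0];r=onz(S,[s],.006)[0]
    print(k,p.round(4),q.round(4),"scene blade",r.round(4),np.linalg.norm((p-q)[:2]).round(4),np.degrees(np.arctan2(*(p-q)[1::-1])).round(1), "tri",tri(T,b,S,s)[0].round(4))
E
```

```text
tri [ 0.56817805 -0.07218244  0.02077559] 0.0004047217519831257 [ 0.47350449 -0.07153566  0.02098034] 6.895273273839978e-05
   [ 0.5676 -0.0718  0.024 ] [ 0.4731 -0.0714  0.024 ] 0.0945 -0.2
   [ 0.5716 -0.0729  0.024 ] [ 0.4771 -0.072   0.024 ] 0.0945 -0.6
tri [ 0.57137301 -0.15709941  0.02035506] 0.00015755818392973982 [ 0.47668358 -0.15726547  0.02071216] 0.0008738234223866954
   [ 0.5707 -0.1567  0.024 ] [ 0.4763 -0.1565  0.024 ] 0.0944 -0.1
   [ 0.5753 -0.1574  0.024 ] [ 0.4805 -0.1579  0.024 ] 0.0948 0.3
tri [ 0.57703397 -0.24644645  0.02043358] 0.00011670495716696243 [ 0.48247334 -0.24402042  0.02099744] 0.0008865455022420959
   [ 0.5764 -0.246   0.024 ] [ 0.4821 -0.244   0.024 ] 0.0943 -1.2
   [ 0.5808 -0.2462  0.024 ] [ 0.4861 -0.2434  0.024 ] 0.0948 -1.7
tri [ 0.5839497  -0.34257561  0.02097625] 0.00041840800755739345 [ 0.48967658 -0.35530329  0.02078835] 0.0010221265994968375
   [ 0.5834 -0.3422  0.024 ] [ 0.4892 -0.3551  0.024 ] 0.095 7.8
   [ 0.5872 -0.3419  0.024 ] [ 0.4936 -0.3542  0.024 ] 0.0944 7.5
22 [0.612 0.305 0.007] [0.5351 0.311  0.018 ] scene blade [0.616  0.3036 0.006 ] 0.0771 -4.5 tri [0.6128 0.3056 0.0028]
36 [0.6229 0.0672 0.007 ] [0.5475 0.0662 0.018 ] scene blade [0.6272 0.0671 0.006 ] 0.0754 0.8 tri [0.6239 0.0677 0.0028]
50 [0.5209 0.1867 0.007 ] [0.4458 0.1868 0.018 ] scene blade [0.5259 0.1848 0.006 ] 0.0752 -0.1 tri [0.5216 0.1869 0.002 ]
64 [0.4997 0.4258 0.007 ] [0.4232 0.421  0.018 ] scene blade [0.5043 0.4245 0.006 ] 0.0766 3.6 tri [0.5003 0.427  0.0025]
```

```bash
cat >> h.py <<'E'
def st():
    from station import sense
    s=sense();R=cv2.Rodrigues(np.array(s["orientation"]))[0]
    y=R[:,1];a=np.degrees(np.arctan2(y[1],y[0]))
    print("t",round(float(s["t"]),2),"tcp",s["tcp_pos"].round(4),"jaw deg",a.round(2),"toolx",R[:,0].round(3),"w",round(float(s["gripper_width"]),3),"F",s["force"].round(1),"q7",s["q"].round(2))
    return s["tcp_pos"],a
E
python3 -c "
from h import *
st()"
```

```text
t 0.3 tcp [ 0.2532 -0.6792  0.2309] jaw deg -69.55 toolx [-0.     0.001 -1.   ] w 0.999 F [-0.3 -0.   0.9] q7 [ 1.14  0.6  -0.    1.6   0.    0.94 -0.08]
```

Call:
move_arm:
  commands: "0 0.4 1 0 -0.2; 0 0.4 1 0 -0.2; 0 0.4 1 0 -0.2; 0 0.4 1 0 -0.2; 0 0.4 1 0 -0.2; 0 0.4 1 0 -0.2; 0 0.4 1 0 -0.2; 0 0.4 1 0 -0.2; 0 0.4 1 0 -0.2; 0 0.4 1 0 -0.2"
  grip_force: 40

```text
t: 1.55
tcp_pos: [0.3743, -0.372, 0.2308]
orientation: [2.189, 0.069, -2.188]
force: [-0.2, -0.9, -0.9]
gripper_width: 0.998
```

```bash
python3 -c "
from h import *
st()"
```

```text
t 1.55 tcp [ 0.3743 -0.372   0.2308] jaw deg -86.32 toolx [ 0.    -0.001 -1.   ] w 0.998 F [-0.2 -0.9 -0.9] q7 [ 0.63  0.36  0.05  2.05 -0.03  0.72 -0.8 ]
```

Call:
move_arm:
  commands: "0 0.46 0.98 -0.1 -0.1; 0 0.46 0.98 -0.1 -0.1; 0 0.46 0.98 -0.1 -0.1; 0 0.46 0.98 -0.1 -0.06; 0 0.46 0.98 -0.1 0; 0 0.46 0.98 -0.1 0; 0 0.46 0.98 -0.1 0; 0 0.46 0.98 -0.1 0; 0 0.46 0.98 -0.1 0; 0 0.46 0.98 -0.1 0; 0 0.46 0.98 -0.3 0; 0 0.46 0.98 -0.4 0; 0 0.46 0.98 -0.4 0; 0 0.46 0.98 -0.3 0; 0 0.46 0.9 -0.3 0; 0 0 0 0 0"

```text
t: 3.55
tcp_pos: [0.5899, 0.0845, 0.1497]
orientation: [2.222, 0.015, -2.204]
force: [-0.6, -1.0, 1.2]
gripper_width: 1.003
```

```bash
python3 -c "
from h import *
st()
c=snap('wrist');cv2.imwrite('pics/w1.png',c['frame'][:,:,::-1]);print(c['R'],c['t'])"
```

```text
t 3.55 tcp [0.5899 0.0845 0.1497] jaw deg -89.13 toolx [ 0.008 -0.002 -1.   ] w 1.003 F [-0.6 -1.   1.2] q7 [-0.26  0.54  0.03  1.98 -0.02  0.61 -1.77]
[[ 0.01522799 -0.99988198  0.00203528]
 [-0.96505025 -0.01416485  0.2616818 ]
 [-0.26162208 -0.00594904 -0.96515206]] [0.07512839 0.55896051 0.45568364]
```

View pics/w1.png

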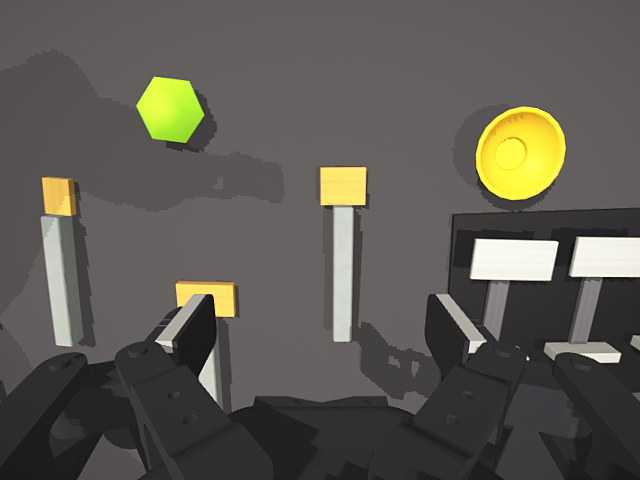

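The wrist view shows the 36 paddle at about (343,186) for the blade, with its handle running to (343,340). The dish is at (520,152) and rest 1's plate at (513,260).

```bash
cat >> h.py <<'E'
def paddles(c):
    h=cv2.cvtColor(c["frame"],cv2.COLOR_RGB2HSV)
    m=(h[...,0]>15)&(h[...,0]<30)&(h[...,1]>90)&(h[...,2]>170)
    mh=(h[...,1]<35)&(h[...,2]>125)&(h[...,2]<215)
    hb=blobs(mh,500,20000)
    for b in blobs(m,400,8000):
        r=cv2.minAreaRect(b[2].astype(np.float32))
        P=onz(c,cv2.boxPoints(r),.007);sz=np.linalg.norm(P[0]-P[1]),np.linalg.norm(P[1]-P[2])
        ce=P.mean(0);cc=onz(c,[b[0]],.007)[0]
        print("blade px",b[0].round(0),"size",np.round(sz,4),"ctr",ce[:2].round(4),"centroid",cc[:2].round(4))
    for b in hb:
        Q=onz(c,b[2],.018)[:,:2];m0=Q.mean(0);u,s,v=np.linalg.svd(Q-m0,full_matrices=False);d=v[0]*np.sign(v[0,0])
        e=(Q-m0)@d;w=(Q-m0)@np.array([-d[1],d[0]])
        print("handle px",b[0].round(0),"mean",m0.round(4),"ang",np.degrees(np.arctan2(d[1],d[0])).round(2),"len",np.ptp(e).round(4),"wid",np.ptp(w).round(4),"front",(m0+d*e.max()).round(4))
E
cat >> h.py <<'E'
def plates(c,z=.024):
    h=cv2.cvtColor(c["frame"],cv2.COLOR_RGB2HSV)
    m=(h[...,1]<35)&(h[...,2]>=212)
    for b in blobs(m,300,20000):
        r=cv2.minAreaRect(b[2].astype(np.float32));P=onz(c,cv2.boxPoints(r),z)
        sz=np.linalg.norm(P[0]-P[1]),np.linalg.norm(P[1]-P[2])
        e=P[1]-P[0] if sz[0]<sz[1] else P[2]-P[1]; e=e*np.sign(e[0])
        print("plate px",b[0].round(0),"box",b[1],"size",np.round(sz,4),"ctr",P.mean(0)[:2].round(4),"cen",onz(c,[b[0]],z)[0][:2].round(4),"ang",np.degrees(np.arctan2(e[1],e[0])).round(1))
E
python3 -c "
from h import *
c=snap('wrist');st();paddles(c);plates(c)
h=cv2.cvtColor(c['frame'],cv2.COLOR_RGB2HSV)
for p in [(343,186),(343,270),(343,225),(513,260),(60,195),(60,280),(580,352)]: print(p,h[p[1],p[0]])"
```

```text
t 3.65 tcp [0.5891 0.0816 0.1503] jaw deg -89.3 toolx [ 0.008 -0.003 -1.   ] w 0.999 F [-1.   0.4  0.5] q7 [-0.26  0.54  0.03  1.98 -0.02  0.61 -1.77]
blade px [517. 149.] size [0.0664 0.0648] ctr [ 0.6529 -0.0746] centroid [ 0.6555 -0.074 ]
blade px [340. 184.] size [0.0358 0.0306] ctr [0.624  0.0665] centroid [0.6247 0.0668]
blade px [ 54. 196.] size [0.0225 0.0337] ctr [0.6128 0.3041] centroid [0.6134 0.3039]
blade px [206. 294.] size [0.0331 0.0517] ctr [0.5232 0.1852] centroid [0.5273 0.1825]
handle px [339. 271.] mean [0.5532 0.066 ] ang 1.63 len 0.1199 wid 0.0161 front [0.6099 0.0676]
handle px [ 54. 279.] mean [0.5425 0.3091] ang -4.68 len 0.1215 wid 0.016 front [0.6003 0.3043]
handle px [584. 308.] mean [ 0.5218 -0.1506] ang 0.61 len 0.0589 wid 0.0149 front [ 0.5493 -0.1503]
handle px [494. 306.] mean [ 0.5234 -0.0681] ang 2.41 len 0.0528 wid 0.0162 front [ 0.5463 -0.0671]
handle px [179. 321.] mean [0.5064 0.2042] ang -37.19 len 0.0672 wid 0.0178 front [0.5339 0.1834]
handle px [460. 318.] mean [ 0.5123 -0.0403] ang 41.37 len 0.0667 wid 0.0112 front [ 0.5368 -0.0188]
handle px [575. 347.] mean [ 0.4827 -0.1511] ang -89.35 len 0.073 wid 0.0197 front [ 0.4832 -0.1925]
plate px [340. 272.] box [ 333  207   17  133 1834] size [0.0123 0.1146] ctr [0.552 0.065] cen [0.5558 0.0656] ang -89.2
plate px [606. 256.] box [ 569  236   71   40 2593] size [0.0339 0.0609] ctr [ 0.5723 -0.1528] cen [ 0.5723 -0.1535] ang 10.4
plate px [511. 258.] box [ 469  238   87   41 3196] size [0.0339 0.0705] ctr [ 0.5687 -0.0742] cen [ 0.5692 -0.0731] ang 5.8
(343, 186) [ 26 142 253]
(343, 270) [ 44  15 216]
(343, 225) [ 44  16 213]
(513, 260) [ 23   9 249]
(60, 195) [ 21 160 238]
(60, 280) [ 43  15 208]
(580, 352) [ 26  21 203]
```

Call:
move_arm:
  commands: "90 -0.29 -0.5 -0.5 0; 90 0 0 -1 0; 90 0 0 -1 0; 90 0 0 -0.8 0; 90 0 0 -0.4 0; 90 0 0 0 0; 90 0 0 0 0"

```text
t: 4.53
tcp_pos: [0.5803, 0.0578, 0.041]
orientation: [2.232, -0.003, -2.203]
force: [0.1, -0.2, -0.6]
gripper_width: 0.647
```

```bash
python3 -c "
from h import *
c=snap('wrist');cv2.imwrite('pics/w2.png',c['frame'][:,:,::-1]);st();paddles(c);"
```

```text
t 4.58 tcp [0.5804 0.0578 0.041 ] jaw deg -89.87 toolx [ 0.013 -0.005 -1.   ] w 0.652 F [-0.5 -0.7 -0.5] q7 [-0.22  0.7   0.02  2.07 -0.02  0.36 -1.75]
blade px [301. 191.] size [0.0361 0.0303] ctr [0.6243 0.0672] centroid [0.6247 0.0671]
blade px [ 80. 353.] size [0.0482 0.0204] ctr [0.5351 0.1957] centroid [0.531 0.197]
handle px [305. 306.] mean [0.5657 0.0655] ang 2.32 len 0.1024 wid 0.0153 front [0.6113 0.0674]
handle px [231. 307.] mean [0.5663 0.1035] ang -29.84 len 0.0294 wid 0.0079 front [0.5796 0.096 ]
handle px [409. 307.] mean [0.5661 0.0114] ang 28.57 len 0.0325 wid 0.0099 front [0.5798 0.0189]
```

View pics/w2.png

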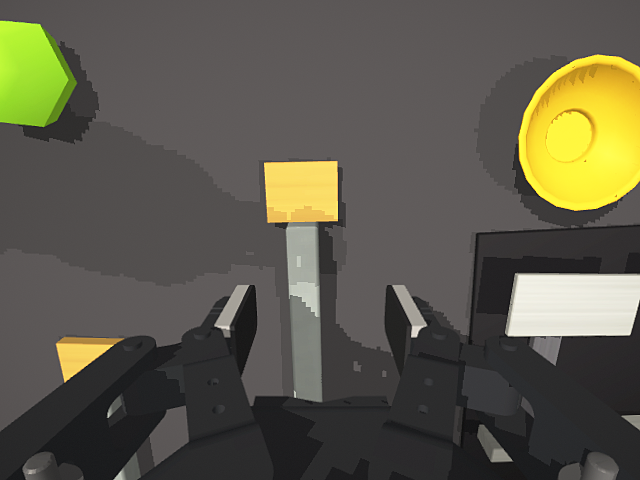

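Call:
move_arm:
  commands: "90 0 0.29 -0.4 0.1; 90 0 0 -0.5 0; 90 0 0 -0.2 0; 90 0 0 0 0"

```text
t: 5.08
tcp_pos: [0.5808, 0.0679, 0.0066]
orientation: [2.226, 0.015, -2.193]
force: [0.3, -0.2, 0.1]
gripper_width: 0.65
```

```bash
python3 -c "
from h import *
st()"
```

```text
t 5.08 tcp [0.5808 0.0679 0.0066] jaw deg -88.95 toolx [ 0.015 -0.005 -1.   ] w 0.65 F [ 0.3 -0.2  0.1] q7 [-0.23  0.76  0.02  2.08 -0.02  0.29 -1.75]
```

Call:
move_arm:
  commands: "255 0 -0.04 -0.08 0; 255 0 0 0 0; 255 0 0 0 0; 255 0 0 0 0; 255 0 0 0 0; 255 0 0 0 0; 255 0 0 0.5 0; 255 0 0 0.7 0; 255 0 0 0 0"
  grip_force: 60

```text
t: 6.2
tcp_pos: [0.5809, 0.0661, 0.0427]
orientation: [2.227, 0.014, -2.193]
force: [0.2, -0.3, -2.2]
gripper_width: 0.168
```

```bash
python3 -c "
from h import *
c=snap('wrist');cv2.imwrite('pics/w3.png',c['frame'][:,:,::-1]);st();"
```

```text
t 6.25 tcp [0.5805 0.0661 0.042 ] jaw deg -88.99 toolx [ 0.014 -0.005 -1.   ] w 0.17 F [-0.2  0.3 -1.9] q7 [-0.23  0.7   0.02  2.07 -0.02  0.36 -1.75]
```

View pics/w3.png

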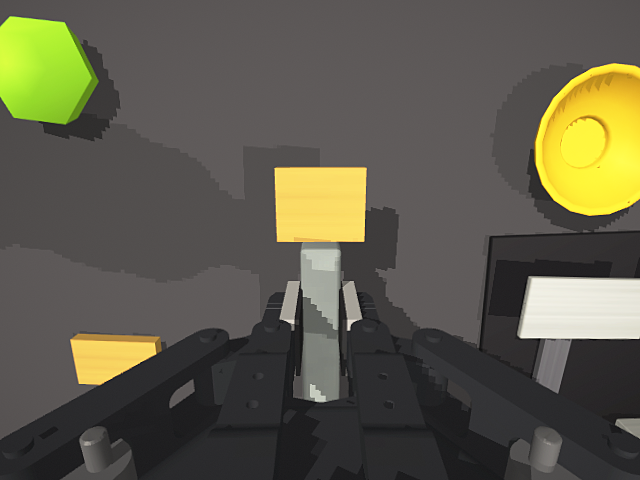

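Call:
move_arm:
  commands: "255 0 0 0.9 0; 255 0 0 0.6 0; 255 -0.2 -0.6 0 -0.1; 255 -0.2 -0.9 0 0; 255 -0.2 -0.9 0 0; 255 -0.2 -0.9 0 0; 255 -0.2 -0.9 0 0; 255 -0.2 -0.9 0 0; 255 -0.2 -0.8 0 0; 255 -0.2 -0.6 0 0; 255 -0.1 -0.3 0 0; 255 0 0 0 0; 255 0 0 0 0; 255 0 0 0 0"

```text
t: 8.0
tcp_pos: [0.5159, -0.153, 0.0791]
orientation: [2.221, -0.015, -2.222]
force: [0.3, 0.1, -0.9]
gripper_width: 0.17
```

```bash
cat >> h.py <<'E'
def look(n):
    c=snap('wrist');cv2.imwrite(f'pics/{n}.png',c['frame'][:,:,::-1]);t,a=st();return c,t,a
def held(c,zb):
    "blade of held paddle, blade underside at zb"
    h=cv2.cvtColor(c["frame"],cv2.COLOR_RGB2HSV)
    m=(h[...,0]>15)&(h[...,0]<30)&(h[...,1]>90)&(h[...,2]>150)
    for b in blobs(m,2000,20000):
        r=cv2.minAreaRect(b[2].astype(np.float32));P=onz(c,cv2.boxPoints(r),zb+.007)
        sz=np.linalg.norm(P[0]-P[1]),np.linalg.norm(P[1]-P[2])
        print("held",b[0].round(0),"size",np.round(sz,4),"ctr",P.mean(0)[:2].round(4),"cen",onz(c,[b[0]],zb+.007)[0][:2].round(4),"angle",round(r[2],2))
E
python3 -c "
from h import *
c,t,a=look('w4');held(c,t[2]-.004);plates(c)"
```

```text
t 8.05 tcp [ 0.516  -0.1529  0.0791] jaw deg -90.38 toolx [-0.    -0.007 -1.   ] w 0.17 F [-0.1  1.1 -3.7] q7 [ 0.19  0.61 -0.02  2.15  0.05  0.39 -1.45]
held [147.  31.] size [0.0479 0.0252] ctr [ 0.6212 -0.0907] cen [ 0.6235 -0.0916] angle 90.0
held [320. 204.] size [0.0355 0.0301] ctr [ 0.5595 -0.1531] cen [ 0.56   -0.1533] angle 90.0
plate px [619. 146.] box [ 597  114   43   64 2460] size [0.0248 0.0356] ctr [ 0.5818 -0.3219] cen [ 0.5822 -0.3222] ang -88.8
plate px [489. 151.] box [ 427  118  127   67 7369] size [0.0336 0.0688] ctr [ 0.578  -0.2482] cen [ 0.5786 -0.2468] ang 1.0
plate px [331. 153.] box [ 265  132  125   62 4955] size [0.0668 0.0331] ctr [ 0.5723 -0.1577] cen [ 0.5776 -0.16  ] ang 2.4
plate px [182. 165.] box [ 112  140  124   61 4727] size [0.0676 0.0328] ctr [ 0.5692 -0.0722] cen [ 0.572  -0.0777] ang -3.9
plate px [616. 297.] box [593 288  47  20 603] size [0.0317 0.0097] ctr [ 0.4886 -0.3415] cen [ 0.4887 -0.3415] ang 21.9
plate px [465. 308.] box [ 418  301   95   16 1245] size [0.0093 0.0595] ctr [ 0.4833 -0.2438] cen [ 0.4833 -0.2435] ang 2.9
plate px [189. 324.] box [ 144  318   94   14 1119] size [0.0091 0.0586] ctr [ 0.4742 -0.0717] cen [ 0.4745 -0.0707] ang -9.2
```

View pics/w4.png

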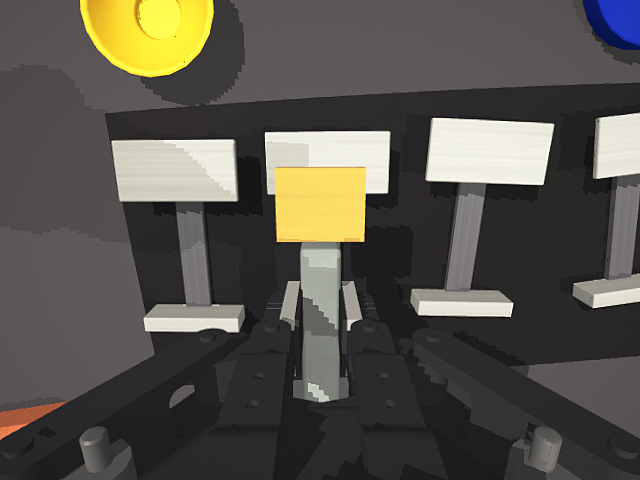

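Call:
move_arm:
  commands: "255 0.43 -0.15 -0.3 0.05; 255 0 0 -0.6 0; 255 0 0 -0.5 0; 255 0 0 0 0; 255 0 0 0 0"

```text
t: 8.68
tcp_pos: [0.5331, -0.1567, 0.0346]
orientation: [2.218, -0.003, -2.213]
force: [-0.1, -0.4, -2.4]
gripper_width: 0.169
```

```bash
python3 -c "
from h import *
c,t,a=look('w5');held(c,t[2]-.004);plates(c)"
```

```text
t 8.72 tcp [ 0.5331 -0.1567  0.0347] jaw deg -89.76 toolx [ 0.002 -0.007 -1.   ] w 0.167 F [ 0.2  0.4 -1.2] q7 [ 0.19  0.69 -0.02  2.13  0.06  0.32 -1.44]
held [98. 42.] size [0.0351 0.062 ] ctr [ 0.634  -0.0731] cen [ 0.6368 -0.0751] angle 0.0
held [320. 204.] size [0.0359 0.0301] ctr [ 0.5766 -0.1565] cen [ 0.5772 -0.1565] angle 90.0
plate px [523. 196.] box [  445   156   159    81 10903] size [0.0335 0.0699] ctr [ 0.5782 -0.2482] cen [ 0.5788 -0.2466] ang 2.8
plate px [257. 199.] box [ 245  171   44   74 1159] size [0.0172 0.0336] ctr [ 0.5725 -0.1328] cen [ 0.5767 -0.129 ] ang -86.8
plate px [386. 205.] box [ 367  171   34   75 1779] size [0.0143 0.0333] ctr [ 0.5725 -0.1847] cen [ 0.5743 -0.1858] ang -89.6
plate px [149. 226.] box [ 79 224 128   5 317] size [0.0019 0.0582] ctr [ 0.5646 -0.0764] cen [ 0.5647 -0.0799] ang -10.1
```

View pics/w5.png

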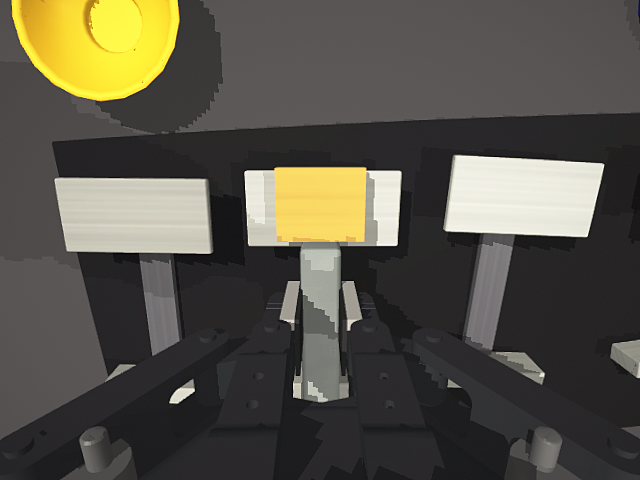

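Call:
move_arm:
  commands: "255 -0.14 -0.05 0 0; 255 0 0 -0.1 0; 255 0 0 -0.08 0; 255 0 0 0 0; 255 0 0 0 0"

```text
t: 9.35
tcp_pos: [0.529, -0.1586, 0.0302]
orientation: [2.22, -0.004, -2.211]
force: [-0.9, -0.3, -2.0]
gripper_width: 0.169
```

```bash
python3 -c "
from h import *
c,t,a=look('w6');held(c,.0245)"
```

```text
t 9.4 tcp [ 0.529  -0.1586  0.0302] jaw deg -89.77 toolx [ 0.004 -0.008 -1.   ] w 0.169 F [-0.5 -0.4 -3. ] q7 [ 0.2   0.7  -0.02  2.14  0.06  0.3  -1.44]
held [86. 37.] size [0.0632 0.0304] ctr [ 0.6325 -0.0699] cen [ 0.6351 -0.0717] angle 90.0
held [320. 204.] size [0.036  0.0304] ctr [ 0.5722 -0.1582] cen [ 0.5728 -0.1584] angle 90.0
```

Call:
move_arm:
  commands: "255 0 0 -0.06 0; 255 0 0 -0.03 0; 255 0 0 0 0; 150 0 0 0 0; 90 0 0 0 0; 90 0 0 0 0; 90 0 0 0 0; 90 0 0 0.5 0; 90 0 0 0.8 0; 90 0 0 0.8 0; 90 0 0 0 0"

```text
t: 10.78
tcp_pos: [0.5293, -0.1587, 0.0956]
orientation: [2.222, -0.005, -2.209]
force: [0.5, 0.0, 0.2]
gripper_width: 0.646
```

```bash
python3 -c "
from h import *
c,t,a=look('w7');held(c,.024);plates(c)"
```

```text
t 10.82 tcp [ 0.5289 -0.1586  0.0947] jaw deg -89.78 toolx [ 0.005 -0.008 -1.   ] w 0.646 F [-0.4 -0.4 -0.2] q7 [ 0.2   0.59 -0.03  2.11  0.05  0.44 -1.43]
held [155.  47.] size [0.0536 0.0647] ctr [ 0.6441 -0.0693] cen [ 0.6474 -0.07  ] angle 0.0
held [319. 185.] size [0.0298 0.0357] ctr [ 0.5723 -0.1585] cen [ 0.5727 -0.1584] angle 0.0
plate px [602. 168.] box [ 564  138   76   62 4013] size [0.0517 0.0347] ctr [ 0.5834 -0.3338] cen [ 0.5837 -0.3337] ang 20.0
plate px [465. 175.] box [ 408  146  116   60 6017] size [0.0332 0.0688] ctr [ 0.578  -0.2479] cen [ 0.5785 -0.2469] ang 1.0
plate px [318. 180.] box [ 261  157  113   55 2316] size [0.0666 0.0327] ctr [ 0.5724 -0.1573] cen [ 0.5749 -0.1576] ang 2.4
plate px [185. 183.] box [ 122  162  112   45 3191] size [0.0264 0.0674] ctr [ 0.5726 -0.0723] cen [ 0.5733 -0.0775] ang -8.5
plate px [601. 306.] box [562 296  78  22 916] size [0.0564 0.0098] ctr [ 0.4901 -0.3536] cen [ 0.4902 -0.3533] ang 22.0
plate px [467. 317.] box [440 311  48  14 477] size [0.0092 0.0326] ctr [ 0.4827 -0.257 ] cen [ 0.483  -0.2594] ang 4.3
plate px [169. 329.] box [149 323  52  13 508] size [0.0093 0.035 ] ctr [ 0.4743 -0.0601] cen [ 0.4746 -0.0566] ang -7.7
```

View pics/w7.png

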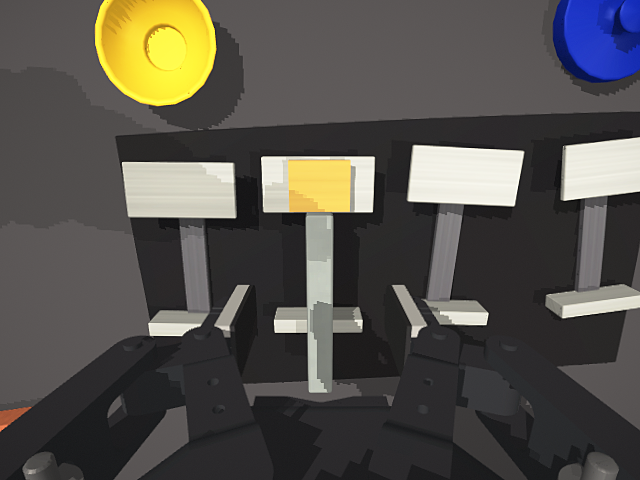

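Call:
move_arm:
  commands: "90 0 0.4 0.5 0; 90 -0.1 0.9 0.5 0; 90 -0.1 1 0 0; 90 -0.1 1 0 0; 90 -0.1 1 0 0; 90 -0.1 1 0 0; 90 -0.1 1 0 0; 90 -0.1 1 0 0; 90 -0.1 1 0 0; 90 -0.2 1 0 0; 90 -0.2 1 0 0; 90 -0.2 0.7 0 0; 90 0 0.3 0 0; 90 0 0 0 0; 90 0 0 0 0"

```text
t: 12.7
tcp_pos: [0.479, 0.2008, 0.1288]
orientation: [2.21, 0.006, -2.216]
force: [0.2, -0.1, 0.5]
gripper_width: 0.649
```

```bash
python3 -c "
from h import *
c,t,a=look('w8');paddles(c)"
```

```text
t 12.75 tcp [0.479  0.2007 0.1288] jaw deg -89.39 toolx [-0.003 -0.005 -1.   ] w 0.644 F [-0.3  0.4  0.4] q7 [-0.54  0.51  0.04  2.16 -0.03  0.48 -2.03]
blade px [170.  39.] size [0.0295 0.0191] ctr [0.6126 0.3044] centroid [0.6135 0.3042]
blade px [340. 175.] size [0.0468 0.0287] ctr [0.5218 0.1851] centroid [0.5225 0.1856]
blade px [ 35. 201.] size [0.0629 0.0314] ctr [0.5018 0.4192] centroid [0.5015 0.421 ]
handle px [177. 153.] mean [0.5366 0.3015] ang -4.6 len 0.1178 wid 0.0069 front [0.5962 0.2967]
handle px [ 53. 290.] mean [0.4308 0.4123] ang 3.42 len 0.1208 wid 0.0241 front [0.4884 0.4157]
```

View pics/w8.png

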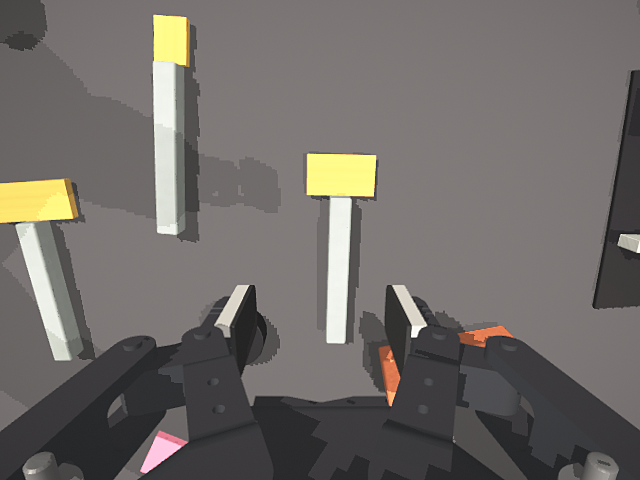

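```bash
sed -i 's/(h\[...,2\]<215)/(h[...,2]<257)/' h.py; python3 -c "
from h import *
c=snap('wrist');st();paddles(c);print(onz(c,[(307,153),(377,155),(376,198),(307,198)],.007)[:,:2])"
```

```text
t 12.8 tcp [0.4791 0.2006 0.1288] jaw deg -89.41 toolx [-0.003 -0.005 -1.   ] w 0.65 F [ 0.5 -0.6 -0.6] q7 [-0.53  0.51  0.04  2.16 -0.03  0.48 -2.03]
blade px [170.  39.] size [0.0184 0.0277] ctr [0.6131 0.3043] centroid [0.6136 0.3041]
blade px [340. 175.] size [0.0468 0.0287] ctr [0.5219 0.185 ] centroid [0.5224 0.1857]
blade px [ 35. 201.] size [0.0628 0.0315] ctr [0.5019 0.4191] centroid [0.5016 0.421 ]
handle px [ 45. 290.] mean [0.4311 0.419 ] ang 3.2 len 0.1206 wid 0.0287 front [0.488  0.4222]
[[0.53810896 0.21025813]
 [0.53727132 0.1590782 ]
 [0.50556544 0.1581911 ]
 [0.5050328  0.21022861]]
```

```bash
python3 -c "
from h import *
c=cv2.imread('pics/w8.png');h=cv2.cvtColor(c,cv2.COLOR_BGR2HSV)
print(h[270,325:356])
from station import vision
c=snap('wrist')
print(onz(c,[(340.5,205),(338,270),(337,340)],.018))"
```

```text
[[  9  16 112]
 [  0  14 107]
 [ 20   7 115]
 [ 49  14 201]
 [ 43   7 244]
 [ 45   6 245]
 [ 39   7 245]
 [ 45   6 244]
 [ 38   8 244]
 [ 41   8 244]
 [ 41   8 244]
 [ 38   8 244]
 [ 38   8 244]
 [ 39   7 244]
 [ 43   7 245]
 [ 45   6 245]
 [ 50   6 245]
 [ 50   6 245]
 [ 50   6 246]
 [ 50   6 246]
 [ 43   7 247]
 [ 39   7 249]
 [ 42  11 232]
 [ 47  19 191]
 [168  19  67]
 [  0  12  82]
 [  0   9  85]
 [  0  12  86]
 [  0  12  86]
 [ 10   9  84]
 [173  12  85]]
[[0.50200119 0.18550457 0.018     ]
 [0.45170335 0.18611972 0.018     ]
 [0.39090923 0.18543667 0.018     ]]
```

Call:
move_arm:
  commands: "90 0.15 -0.5 0 -0.07; 90 0 0 -0.5 0; 90 0 0 -1 0; 90 0 0 -0.9 0; 90 0 0 -0.5 0; 90 0 0 0 0"

```text
t: 13.6
tcp_pos: [0.4845, 0.1814, 0.0369]
orientation: [2.218, -0.012, -2.224]
force: [-0.2, -0.2, 0.4]
gripper_width: 0.647
```

Call:
move_arm:
  commands: "90 0 0.14 -0.3 0.04; 90 0 0 -0.4 0; 90 0 0 -0.25 0; 90 0 0 -0.05 0; 90 0 0 0 0"

```text
t: 14.22
tcp_pos: [0.4853, 0.1865, 0.0062]
orientation: [2.218, -0.004, -2.219]
force: [-0.2, -0.3, -0.3]
gripper_width: 0.646
```

```bash
python3 -c "
from h import *
c,t,a=look('w9');paddles(c);print()"
```

```text
t 14.28 tcp [0.4853 0.1865 0.0063] jaw deg -89.96 toolx [-0.    -0.004 -1.   ] w 0.648 F [-0.1 -0.1 -0.1] q7 [-0.49  0.73  0.02  2.22 -0.04  0.2  -2.01]
blade px [13.  9.] size [0.0098 0.0068] ctr [0.602  0.3003] centroid [0.6023 0.3   ]
blade px [316. 244.] size [0.0481 0.0109] ctr [0.5129 0.1861] centroid [0.512  0.1881]
handle px [256. 372.] mean [0.4573 0.2146] ang -4.66 len 0.0369 wid 0.0139 front [0.4764 0.213 ]
```

View pics/w9.png

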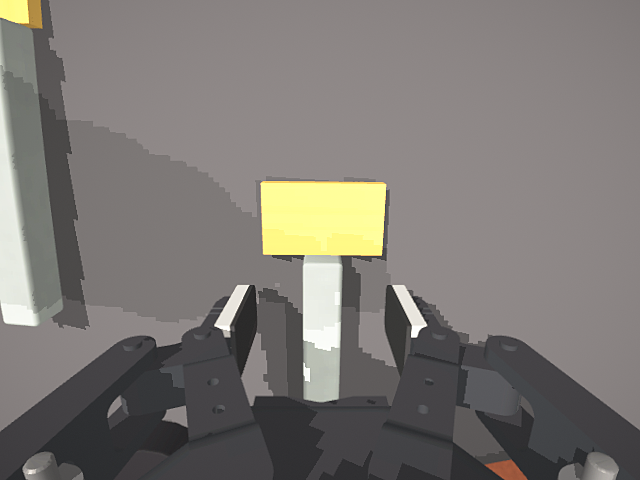

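```bash
sed -i 's/<30)&(h\[...,1\]>90)/<35)\&(h[...,1]>90)/' h.py; python3 -c "
from h import *
c=snap('wrist');st();paddles(c)"
```

```text
t 14.32 tcp [0.4854 0.1865 0.0064] jaw deg -89.96 toolx [-0.    -0.004 -1.   ] w 0.644 F [ 1.   0.5 -0.4] q7 [-0.49  0.73  0.02  2.22 -0.04  0.2  -2.01]
blade px [21. 11.] size [0.0164 0.0095] ctr [0.6006 0.2973] centroid [0.6015 0.297 ]
handle px [ 45. 282.] mean [0.4953 0.3004] ang -5.75 len 0.1776 wid 0.0997 front [0.5952 0.2904]
handle px [256. 372.] mean [0.4572 0.2146] ang -4.51 len 0.0369 wid 0.0139 front [0.4764 0.213 ]
```

Call:
move_arm:
  commands: "255 -0.03 0 -0.08 0; 255 0 0 0 0; 255 0 0 0 0; 255 0 0 0 0; 255 0 0 0 0; 255 0 0 0 0; 255 0 0 0.5 0; 255 0 0 0.9 0; 255 0 0 0.9 0; 255 0 0 0.4 0; 255 0 0 0 0"

```text
t: 15.7
tcp_pos: [0.4841, 0.1862, 0.09]
orientation: [2.22, -0.004, -2.219]
force: [0.3, -0.2, -2.0]
gripper_width: 0.172
```

```bash
python3 -c "
from h import *
c,t,a=look('w10');held(c,t[2]-.0045)"
```

```text
t 15.75 tcp [0.4838 0.1861 0.0894] jaw deg -89.97 toolx [-0.    -0.004 -1.   ] w 0.164 F [ 0.3 -0.2 -2.4] q7 [-0.5   0.58  0.03  2.19 -0.04  0.38 -2.01]
held [120.  34.] size [0.0159 0.0202] ctr [0.5903 0.2594] cen [0.5907 0.2592] angle 88.6
held [321. 217.] size [0.05   0.0309] ctr [0.522  0.1858] cen [0.5226 0.186 ] angle 90.0
```

View pics/w10.png

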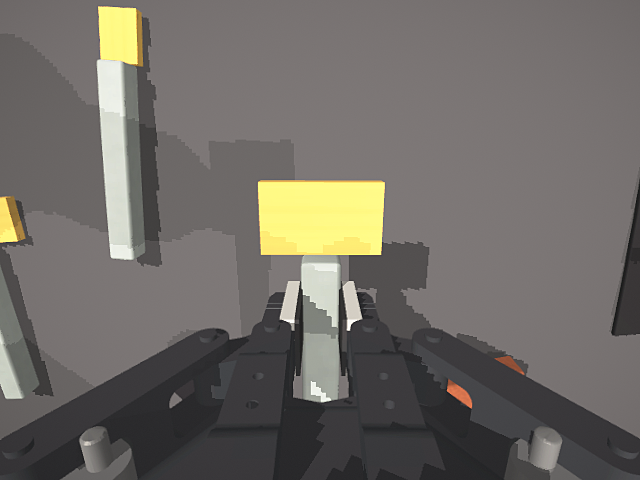

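Call:
move_arm:
  commands: "255 0.1 -0.4 0 -0.1; 255 0.1 -0.8 0 -0.1; 255 0.15 -1 0 0; 255 0.15 -1 0 0; 255 0.15 -1 0 0; 255 0.15 -1 0 0; 255 0.15 -1 0 0; 255 0.15 -1 0 0; 255 0.15 -1 0 0; 255 0.15 -1 0 0; 255 0.15 -1 0 0; 255 0.15 -1 0 0; 255 0.15 -1 0 0; 255 0.1 -0.8 0 0; 255 0 -0.5 0 0; 255 0 -0.2 0 0; 255 0 0 0 0; 255 0 0 0 0"

```text
t: 18.0
tcp_pos: [0.5314, -0.2503, 0.0728]
orientation: [-2.171, 0.055, 2.233]
force: [-0.1, 0.5, -1.8]
gripper_width: 0.17
```

```bash
python3 -c "
from h import *
c,t,a=look('w11');held(c,t[2]-.0045);plates(c)"
```

```text
t 18.05 tcp [ 0.5314 -0.2502  0.0729] jaw deg -92.47 toolx [-0.028 -0.006 -1.   ] w 0.167 F [ 0.2 -0.  -1.5] q7 [ 0.38  0.66 -0.06  2.02  0.11  0.49 -1.38]
held [142. 200.] size [0.0295 0.0234] ctr [ 0.5801 -0.1808] cen [ 0.5805 -0.1812] angle 86.19
held [320. 217.] size [0.0493 0.0308] ctr [ 0.5697 -0.2523] cen [ 0.5702 -0.2521] angle 90.0
plate px [489. 159.] box [ 424  118  128   83 7916] size [0.0697 0.0342] ctr [ 0.5849 -0.3439] cen [ 0.5853 -0.343 ] ang 17.6
plate px [306. 166.] box [ 246  148  129   63 4346] size [0.0669 0.0327] ctr [ 0.58  -0.248] cen [ 0.5859 -0.2457] ang 3.6
plate px [147. 194.] box [  82  165  130   66 2706] size [0.0692 0.0332] ctr [ 0.5726 -0.1569] cen [ 0.5748 -0.1582] ang -4.9
plate px [ 30. 211.] box [   0  180   66   61 3234] size [0.038  0.0339] ctr [ 0.569  -0.0898] cen [ 0.5687 -0.0887] ang -12.6
plate px [151. 306.] box [139 288  27  38 431] size [0.0143 0.0236] ctr [ 0.5075 -0.1482] cen [ 0.5071 -0.1478] ang -80.1
plate px [633. 364.] box [622 292  18 110 904] size [0.0844 0.0119] ctr [ 0.4581 -0.4573] cen [ 0.4484 -0.4562] ang 78.0
plate px [496. 315.] box [ 446  302   97   27 1220] size [0.0596 0.0098] ctr [ 0.4905 -0.356 ] cen [ 0.491 -0.357] ang 16.9
plate px [160. 339.] box [148 324  25  31 385] size [0.0141 0.0176] ctr [ 0.4842 -0.1488] cen [ 0.4842 -0.1486] ang -76.1
plate px [ 47. 356.] box [   3  349   90   14 1083] size [0.0605 0.01  ] ctr [ 0.4739 -0.0716] cen [ 0.4741 -0.072 ] ang -13.9
```

View pics/w11.png

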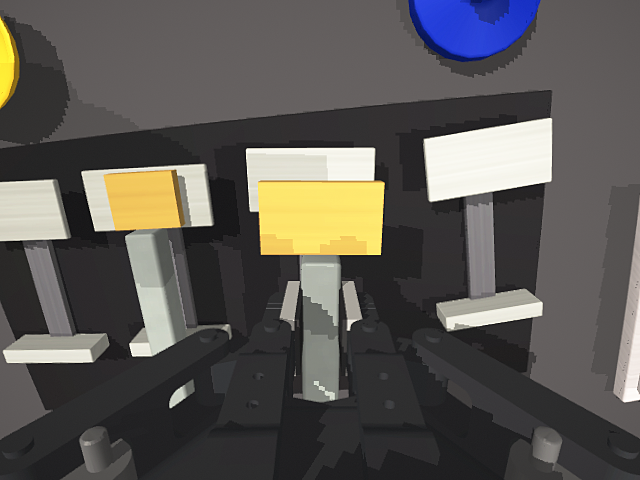

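```bash
cat >> h.py <<'E'
def edge(c,x0,x1,y0,y1,z,frac=0.08):
    "far edge of a bright plate: per column first bright row; line fit; returns normal angle & ends"
    g=cv2.cvtColor(c["frame"],cv2.COLOR_RGB2GRAY).astype(float);P=[]
    for x in range(x0,x1):
        d=np.diff(g[y0:y1,x]);i=int(d.argmax())
        w=d[max(i-1,0):i+2].clip(0);P.append((x,y0+max(i-1,0)+(w*np.arange(len(w))).sum()/w.sum()+.5))
    W=onz(c,P,z)[:,:2];v=cv2.fitLine(W.astype(np.float32),cv2.DIST_HUBER,0,.001,.001).ravel()
    n=np.array([-v[1],v[0]]);n*=np.sign(n[0]);return np.degrees(np.arctan2(n[1],n[0])),v[2:]
E
python3 -c "
from h import *
c=snap('wrist')
print('p3',edge(c,252,370,140,175,.024));print('held',edge(c,264,380,172,200,.0755))
print('p4',edge(c,430,548,105,155,.024));print('p2 ',edge(c,88,204,150,185,.024))"
```

```text
p3 (np.float32(-2.3108895), array([ 0.5951419 , -0.24824195], dtype=float32))
held (np.float32(-2.765951), array([ 0.5845119 , -0.24988285], dtype=float32))
p4 (np.float32(7.4444866), array([ 0.60166997, -0.34132108], dtype=float32))
p2  (np.float32(0.14967427), array([ 0.58945996, -0.16439743], dtype=float32))
```

Call:
move_arm:
  commands: "255 0.28 0.15 0 0.05; 255 0 0 -0.5 0; 255 0 0 -0.5 0; 255 0 0 -0.2 0; 255 0 0 0 0; 255 0 0 0 0"

```text
t: 18.85
tcp_pos: [0.5406, -0.2437, 0.0336]
orientation: [-2.175, 0.043, 2.239]
force: [-0.6, -0.2, -2.3]
gripper_width: 0.167
```

```bash
python3 -c "
from h import *
c,t,a=look('w12');held(c,t[2]-.0055);plates(c)"
```

```text
t 18.9 tcp [ 0.5406 -0.2438  0.0337] jaw deg -91.91 toolx [-0.029 -0.005 -1.   ] w 0.171 F [ 0.6  0.3 -2.1] q7 [ 0.35  0.72 -0.05  2.02  0.12  0.43 -1.4 ]
held [320. 217.] size [0.0309 0.0496] ctr [ 0.5787 -0.2454] cen [ 0.5792 -0.2451] angle 0.0
held [119. 235.] size [0.0384 0.0307] ctr [ 0.5738 -0.1601] cen [ 0.5745 -0.161 ] angle 87.27
plate px [543. 190.] box [  467   142   155    98 11296] size [0.0705 0.035 ] ctr [ 0.585  -0.3444] cen [ 0.5855 -0.3427] ang 21.1
plate px [331. 200.] box [ 247  174  158   76 2496] size [0.0332 0.0665] ctr [ 0.5784 -0.2474] cen [ 0.5838 -0.25  ] ang -5.8
plate px [129. 226.] box [  46  193  158   77 3752] size [0.0692 0.0335] ctr [ 0.5725 -0.1565] cen [ 0.5754 -0.1598] ang -5.4
plate px [  8. 237.] box [  0 224  20  25 398] size [0.0092 0.0118] ctr [ 0.5728 -0.1025] cen [ 0.5724 -0.1016] ang 87.8
plate px [571. 365.] box [540 355  55  22 686] size [0.0286 0.0099] ctr [ 0.4925 -0.3715] cen [ 0.493  -0.3728] ang 20.2
plate px [ 26. 409.] box [  0 403  61  14 717] size [0.0096 0.0351] ctr [ 0.4741 -0.0823] cen [ 0.4744 -0.08  ] ang -19.5
```

View pics/w12.png

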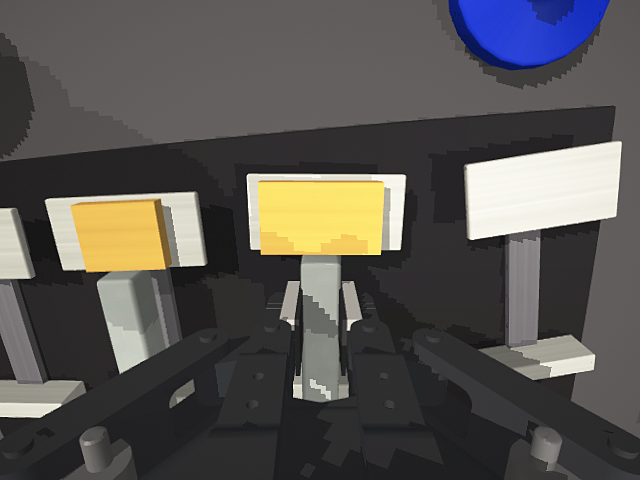

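Call:
move_arm:
  commands: "255 -0.02 -0.07 -0.05 0; 255 0 0 -0.08 0; 255 0 0 -0.03 0; 255 0 0 0 0; 150 0 0 0 0; 90 0 0 0 0; 90 0 0 0 0; 90 0 0 0 0; 90 0 0 0.5 0; 90 0 0 0.8 0; 90 0 0 0.8 0; 90 0 0 0 0; 90 0 0 0 0"

```text
t: 20.52
tcp_pos: [0.5408, -0.2466, 0.0977]
orientation: [-2.18, 0.045, 2.236]
force: [-0.6, -0.7, -0.5]
gripper_width: 0.645
```

```bash
python3 -c "
from h import *
c,t,a=look('w13');held(c,.024);plates(c)"
```

```text
t 20.57 tcp [ 0.5408 -0.2467  0.0976] jaw deg -91.94 toolx [-0.026 -0.007 -1.   ] w 0.648 F [1.4 0.2 0.3] q7 [ 0.37  0.63 -0.07  1.99  0.1   0.55 -1.38]
held [25. 77.] size [0.0332 0.0654] ctr [ 0.6501 -0.0891] cen [ 0.649  -0.0868] angle 90.0
held [319. 191.] size [0.0493 0.0304] ctr [ 0.578 -0.248] cen [ 0.5784 -0.248 ] angle 90.0
held [171. 206.] size [0.0388 0.0309] ctr [ 0.5726 -0.1581] cen [ 0.5731 -0.1585] angle 87.27
plate px [475. 173.] box [ 419  138  111   72 6010] size [0.0691 0.0341] ctr [ 0.585  -0.3439] cen [ 0.5853 -0.343 ] ang 16.6
plate px [311. 183.] box [ 263  162  112   55 1502] size [0.0331 0.0663] ctr [ 0.5784 -0.2475] cen [ 0.5824 -0.2431] ang -4.5
plate px [174. 201.] box [ 117  175  114   57 2122] size [0.0685 0.0334] ctr [ 0.5725 -0.157 ] cen [ 0.5747 -0.1577] ang -3.5
plate px [ 50. 192.] box [  0 187  91  11 572] size [0.0591 0.0059] ctr [ 0.583  -0.0764] cen [ 0.5834 -0.0805] ang -10.5
plate px [618. 290.] box [ 598  197   42  195 2523] size [0.1541 0.0183] ctr [ 0.4916 -0.4562] cen [ 0.5023 -0.4528] ang 84.1
plate px [ 51. 218.] box [   0  198  101   44 3296] size [0.0658 0.0279] ctr [ 0.5662 -0.075 ] cen [ 0.5671 -0.077 ] ang -10.9
plate px [318. 295.] box [310 260  20  80 451] size [0.0123 0.0589] ctr [ 0.5032 -0.2455] cen [ 0.508  -0.2448] ang 87.9
plate px [490. 310.] box [455 299  68  22 795] size [0.0468 0.0097] ctr [ 0.4914 -0.362 ] cen [ 0.4916 -0.3625] ang 16.2
plate px [289. 327.] box [275 322  32  12 310] size [0.0213 0.0087] ctr [ 0.4836 -0.2248] cen [ 0.484  -0.2236] ang -2.7
plate px [ 76. 344.] box [ 38 339  80  12 840] size [0.0586 0.0092] ctr [ 0.4741 -0.0711] cen [ 0.4743 -0.0703] ang -12.4
```

View pics/w13.png

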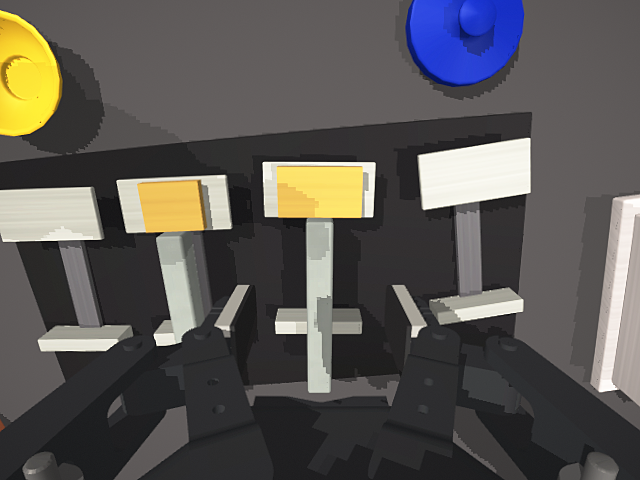

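Call:
move_arm:
  commands: "90 0 0.4 0.6 -0.1; 90 0 0.8 0.6 -0.1; 90 0 1 0 -0.1; 90 0 1 0 0; 90 0 1 0 0; 90 0 1 0 0; 90 0 1 0 0; 90 0 1 0 0; 90 0 1 0 0; 90 0 1 0 0; 90 0 1 0 0; 90 0 1 0 0; 90 0 1 0 0; 90 0.1 1 0 0; 90 0.1 1 0 0; 90 0.1 1 0 0; 90 0.1 1 0 0; 90 0.1 0.8 0 0; 90 0.1 0.4 0 0; 90 0 0 0 0"

```text
t: 23.08
tcp_pos: [0.5499, 0.3085, 0.1447]
orientation: [-2.148, 0.084, 2.217]
force: [0.1, -0.3, -0.6]
gripper_width: 0.649
```

```bash
python3 -c "
from h import *
c,t,a=look('w14');paddles(c)"
```

```text
t 23.12 tcp [0.5499 0.3077 0.1446] jaw deg -94.43 toolx [-0.032  0.    -0.999] w 0.647 F [-0.6  0.3  0.3] q7 [-0.58  0.6  -0.02  1.88 -0.01  0.69 -2.23]
blade px [458.  22.] size [0.0308 0.0452] ctr [0.6866 0.2   ] centroid [0.6882 0.2001]
blade px [320. 141.] size [0.0218 0.0303] ctr [0.6128 0.304 ] centroid [0.6134 0.3039]
blade px [190. 285.] size [0.068 0.033] ctr [0.502  0.4253] centroid [0.5026 0.4245]
handle px [69. 67.] mean [0.6798 0.4764] ang 71.96 len 0.0616 wid 0.0525 front [0.6892 0.5052]
handle px [319. 234.] mean [0.5421 0.3097] ang -4.26 len 0.1224 wid 0.023 front [0.598  0.3055]
handle px [408. 308.] mean [0.4716 0.2395] ang 26.3 len 0.0595 wid 0.0268 front [0.499  0.2531]
handle px [189. 319.] mean [0.4751 0.4277] ang -46.32 len 0.0594 wid 0.0281 front [0.4896 0.4125]
```

View pics/w14.png

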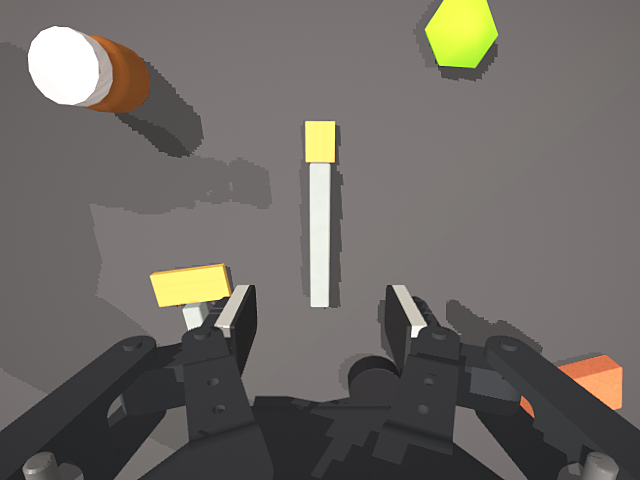

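Call:
move_arm:
  commands: "90 0.34 0.03 0 0; 90 0 0 -0.5 0; 90 0 0 -1 0; 90 0 0 -1 0; 90 0 0 -0.7 0; 90 0 0 -0.3 0; 90 0 0 0 0"

```text
t: 24.0
tcp_pos: [0.5615, 0.3011, 0.0329]
orientation: [-2.143, 0.098, 2.216]
force: [0.4, -0.1, 0.9]
gripper_width: 0.647
```

```bash
python3 -c "
from h import *
c,t,a=look('w15');paddles(c)"
```

```text
t 24.05 tcp [0.5617 0.3013 0.0334] jaw deg -94.92 toolx [-0.033 -0.003 -0.999] w 0.645 F [-0.4 -0.6 -0.5] q7 [-0.56  0.76 -0.02  1.91 -0.01  0.5  -2.23]
blade px [536.  20.] size [0.0504 0.02  ] ctr [0.6695 0.1953] centroid [0.6717 0.199 ]
handle px [177. 426.] mean [0.4821 0.3893] ang -9.15 len 0.0332 wid 0.0136 front [0.4968 0.3869]
handle px [142. 460.] mean [0.4577 0.4162] ang -43.58 len 0.0493 wid 0.0159 front [0.4748 0.3999]
handle px [601. 468.] mean [0.421  0.1377] ang 42.4 len 0.0305 wid 0.0208 front [0.4322 0.1479]
```

Call:
move_arm:
  commands: "90 -0.05 0.23 -0.1 0.04; 90 0 0 -0.4 0; 90 0 0 -0.3 0; 90 0 0 -0.1 0; 90 0 0 0 0"

```text
t: 24.68
tcp_pos: [0.5609, 0.3095, 0.0063]
orientation: [-2.149, 0.089, 2.215]
force: [-0.1, -0.1, 0.4]
gripper_width: 0.649
```

```bash
python3 -c "
from h import *
c,t,a=look('w16')"
```

```text
t 24.73 tcp [0.561  0.3095 0.0065] jaw deg -94.56 toolx [-0.03  -0.001 -1.   ] w 0.644 F [-0.7 -0.5  0.3] q7 [-0.57  0.8  -0.02  1.91 -0.    0.46 -2.23]
```

View pics/w16.png

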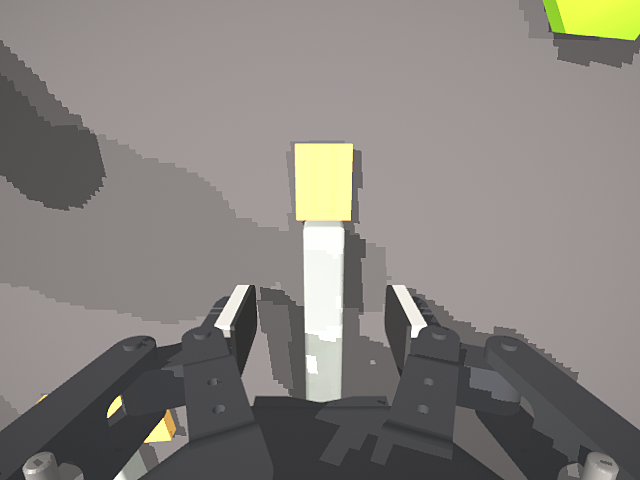

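Call:
move_arm:
  commands: "255 -0.02 -0.04 -0.08 0; 255 0 0 0 0; 255 0 0 0 0; 255 0 0 0 0; 255 0 0 0 0; 255 0 0 0 0; 255 0 0 0.5 0; 255 0 0 0.9 0; 255 0 0 0.9 0; 255 0 0 0.7 0; 255 0 0 0.3 0; 255 0 0 0 0"

```text
t: 26.22
tcp_pos: [0.5603, 0.3077, 0.1098]
orientation: [-2.15, 0.089, 2.213]
force: [0.5, -0.0, -2.5]
gripper_width: 0.166
```

```bash
python3 -c "
from h import *
c,t,a=look('w17');held(c,t[2]-.0045)"
```

```text
t 26.27 tcp [0.5601 0.3077 0.1093] jaw deg -94.57 toolx [-0.029 -0.001 -1.   ] w 0.167 F [-0.5  0.5 -1.5] q7 [-0.57  0.65 -0.02  1.88 -0.01  0.64 -2.23]
held [320. 181.] size [0.0302 0.0217] ctr [0.6127 0.3035] cen [0.6133 0.3034] angle 0.0
held [175. 316.] size [0.0394 0.0191] ctr [0.5585 0.3726] cen [0.559  0.3726] angle 82.5
```

View pics/w17.png

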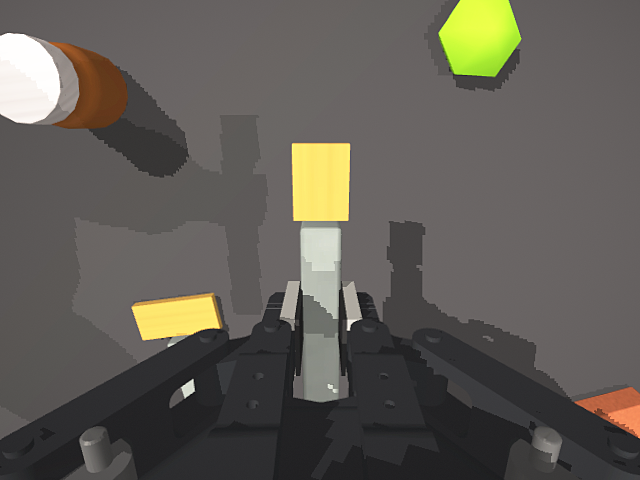

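Call:
move_arm:
  commands: "255 -0.1 -0.4 0 0.1; 255 -0.1 -0.8 0 0.1; 255 -0.1 -1 0 0.1; 255 -0.1 -1 0 0.1; 255 -0.1 -1 0 0.1; 255 -0.1 -1 0 0; 255 -0.1 -1 0 0; 255 -0.1 -1 0 0; 255 -0.1 -1 0 0; 255 -0.1 -1 0 0; 255 -0.1 -1 0 0; 255 -0.1 -0.9 0 0; 255 0 -0.7 0 0; 255 0 -0.4 0 0; 255 0 -0.1 0 0; 255 0 0 0 0; 255 0 0 0 0"

```text
t: 28.4
tcp_pos: [0.5057, -0.0974, 0.102]
orientation: [-2.166, 0.031, 2.274]
force: [-0.9, -0.5, -1.8]
gripper_width: 0.169
```

```bash
python3 -c "
from h import *
c,t,a=look('w18');held(c,t[2]-.0045);plates(c)"
```

```text
t 28.45 tcp [ 0.5057 -0.0973  0.1019] jaw deg -90.81 toolx [-0.049 -0.013 -0.999] w 0.173 F [-0.1 -0.4 -2.4] q7 [ 0.12  0.56 -0.07  2.15  0.12  0.48 -1.64]
held [257.  22.] size [0.017  0.0414] ctr [ 0.6128 -0.0767] cen [ 0.6144 -0.0772] angle 0.0
held [570. 125.] size [0.0199 0.0375] ctr [ 0.5789 -0.1945] cen [ 0.5793 -0.1937] angle 3.37
held [422. 136.] size [0.0246 0.0199] ctr [ 0.5754 -0.1368] cen [ 0.5757 -0.1366] angle 90.0
held [320. 181.] size [0.0214 0.0301] ctr [ 0.5585 -0.0983] cen [ 0.5591 -0.0982] angle 90.0
plate px [540. 119.] box [ 507   94  116   62 1203] size [0.0336 0.0706] ctr [ 0.5781 -0.2481] cen [ 0.5816 -0.2312] ang 4.8
plate px [412. 133.] box [ 361  106  116   59 2826] size [0.0678 0.034 ] ctr [ 0.5725 -0.1584] cen [ 0.5738 -0.154 ] ang 6.6
plate px [268. 139.] box [ 218  114  115   58 5291] size [0.0331 0.0664] ctr [ 0.5693 -0.0725] cen [ 0.5715 -0.0686] ang -5.7
plate px [422. 235.] box [ 406  166   32  150 2721] size [0.1033 0.0133] ctr [ 0.5031 -0.1645] cen [ 0.5102 -0.1647] ang 85.0
plate px [557. 246.] box [537 197  44 104 968] size [0.0766 0.0136] ctr [ 0.4968 -0.2591] cen [ 0.5005 -0.2578] ang 76.6
plate px [505. 270.] box [490 264  36  13 339] size [0.009  0.0245] ctr [ 0.4837 -0.2259] cen [ 0.4842 -0.2238] ang 8.1
plate px [262. 287.] box [238 282  50  13 512] size [0.0331 0.009 ] ctr [ 0.4741 -0.0588] cen [ 0.4748 -0.0583] ang -2.6
```

View pics/w18.png

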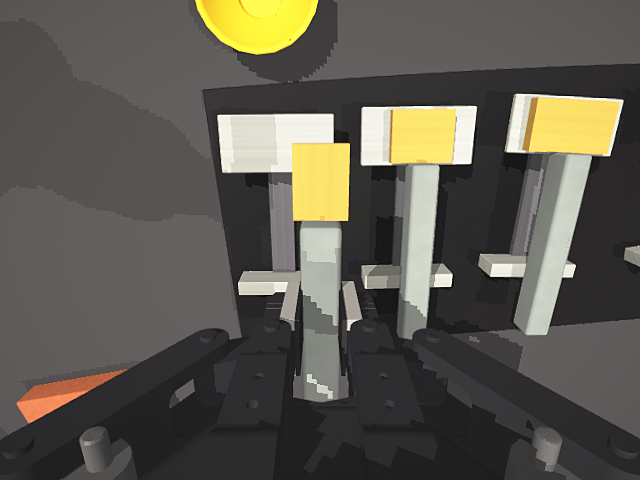

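```bash
python3 -c "
from h import *
c=snap('wrist')
print('p1',edge(c,224,328,100,130,.024));print('held',edge(c,296,345,135,155,.104)); print('bar',edge(c,244,284,260,285,.024))"
```

```text
p1 (np.float32(-0.55250514), array([ 0.58585274, -0.07152506], dtype=float32))
held (np.float32(-0.25112987), array([ 0.57318395, -0.09820276], dtype=float32))
bar (np.float32(-23.674156), array([ 0.48547667, -0.05764597], dtype=float32))
```

Call:
move_arm:
  commands: "255 0.36 0.5 0 0; 255 0 0.36 0 0; 255 0 0 -0.5 0; 255 0 0 -0.8 0; 255 0 0 -0.5 0; 255 0 0 -0.2 0; 255 0 0 0 0; 255 0 0 0 0"

```text
t: 29.5
tcp_pos: [0.5174, -0.0676, 0.0383]
orientation: [2.165, -0.027, -2.274]
force: [-0.5, 0.1, -1.1]
gripper_width: 0.171
```

```bash
python3 -c "
from h import *
c,t,a=look('w19');held(c,t[2]-.0055);plates(c)"
```

```text
t 29.55 tcp [ 0.5175 -0.0676  0.0384] jaw deg -90.6 toolx [-0.049 -0.013 -0.999] w 0.166 F [ 0.8  0.2 -1.9] q7 [ 0.05  0.68 -0.05  2.17  0.13  0.35 -1.7 ]
held [312.  23.] size [0.055  0.0174] ctr [ 0.6244 -0.0661] cen [ 0.6259 -0.0659] angle 90.0
held [530. 171.] size [0.0396 0.0298] ctr [ 0.5734 -0.1523] cen [ 0.5742 -0.1514] angle 90.0
held [320. 181.] size [0.0216 0.0302] ctr [ 0.5701 -0.0683] cen [ 0.5707 -0.0682] angle 90.0
plate px [510. 166.] box [ 445  130  159   78 4499] size [0.0703 0.035 ] ctr [ 0.5726 -0.1589] cen [ 0.5741 -0.1513] ang 14.1
plate px [335. 175.] box [ 252  139  159   78 6645] size [0.0333 0.0667] ctr [ 0.5693 -0.0731] cen [ 0.5707 -0.075 ] ang -4.5
plate px [610. 337.] box [596 330  29  15 365] size [0.0161 0.0092] ctr [ 0.4842 -0.2216] cen [ 0.4842 -0.2214] ang 16.4
```

View pics/w19.png

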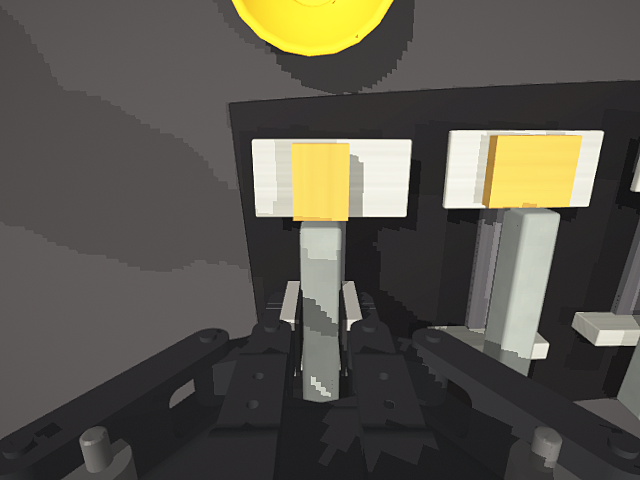

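Call:
move_arm:
  commands: "255 -0.03 -0.15 -0.05 0; 255 0 0 -0.1 0; 255 0 0 -0.08 0; 255 0 0 0 0; 255 0 0 0 0"

```text
t: 30.18
tcp_pos: [0.5171, -0.0728, 0.0321]
orientation: [2.168, -0.028, -2.272]
force: [-1.0, -0.4, -1.4]
gripper_width: 0.166
```

```bash
python3 -c "
from h import *
c,t,a=look('w20');held(c,t[2]-.0055);plates(c)"
```

```text
t 30.23 tcp [ 0.5171 -0.0727  0.0321] jaw deg -90.63 toolx [-0.047 -0.013 -0.999] w 0.17 F [-0.1 -0.  -1.2] q7 [ 0.05  0.69 -0.05  2.17  0.13  0.33 -1.69]
held [298.  21.] size [0.0555 0.0164] ctr [ 0.6247 -0.0659] cen [ 0.6262 -0.0661] angle 90.0
held [527. 172.] size [0.0412 0.0307] ctr [ 0.5726 -0.1565] cen [ 0.5733 -0.1553] angle 90.0
held [320. 181.] size [0.0216 0.0303] ctr [ 0.5697 -0.0735] cen [ 0.5703 -0.0734] angle 90.0
plate px [505. 166.] box [ 438  130  165   81 4985] size [0.0697 0.0352] ctr [ 0.5723 -0.1589] cen [ 0.5743 -0.1514] ang 13.1
plate px [316. 177.] box [ 236  140  166   80 7693] size [0.0331 0.0668] ctr [ 0.569  -0.0729] cen [ 0.5704 -0.0717] ang -4.7
plate px [610. 344.] box [595 337  30  15 382] size [0.0161 0.009 ] ctr [ 0.484  -0.2214] cen [ 0.4841 -0.2215] ang 16.3
```

Call:
move_arm:
  commands: "255 -0.02 0.02 -0.07 0; 255 0 0 -0.05 0; 255 0 0 0 0; 150 0 0 0 0; 90 0 0 0 0; 90 0 0 0 0; 90 0 0 0 0; 90 0 0 0.5 0; 90 0 0 0.8 0; 90 0 0 0.8 0; 90 0 0 0 0; 90 0 0 0 0"

```text
t: 31.72
tcp_pos: [0.5164, -0.0721, 0.0961]
orientation: [2.169, -0.028, -2.27]
force: [-0.3, -0.4, 0.1]
gripper_width: 0.648
```

```bash
python3 -c "
from h import *
c,t,a=look('w21');held(c,.024);plates(c)"
```

```text
t 31.77 tcp [ 0.5164 -0.0721  0.096 ] jaw deg -90.62 toolx [-0.045 -0.013 -0.999] w 0.647 F [ 0.5 -0.3  0.3] q7 [ 0.07  0.58 -0.07  2.14  0.12  0.47 -1.68]
held [304.  31.] size [0.0655 0.0342] ctr [ 0.6346 -0.0657] cen [ 0.6374 -0.066 ] angle 90.0
held [605. 147.] size [0.0306 0.0459] ctr [ 0.5781 -0.2396] cen [ 0.578  -0.2402] angle 2.44
held [466. 156.] size [0.03   0.0402] ctr [ 0.5721 -0.1582] cen [ 0.5727 -0.1574] angle -0.0
held [319. 163.] size [0.0218 0.0299] ctr [ 0.5689 -0.0726] cen [ 0.5693 -0.0729] angle 90.0
plate px [570. 139.] box [550 114  90  58 874] size [0.0337 0.0548] ctr [ 0.5785 -0.2397] cen [ 0.5818 -0.2227] ang 7.1
plate px [455. 153.] box [ 404  126  117   58 2773] size [0.0686 0.0339] ctr [ 0.5726 -0.1583] cen [ 0.574  -0.1534] ang 8.9
plate px [318. 160.] box [ 261  133  117   58 4200] size [0.0332 0.0669] ctr [ 0.5693 -0.0731] cen [ 0.5702 -0.0726] ang -3.4
plate px [465. 256.] box [ 451  204   31   98 1284] size [0.0669 0.0134] ctr [ 0.5099 -0.1674] cen [ 0.5084 -0.167 ] ang 83.0
```

View pics/w21.png

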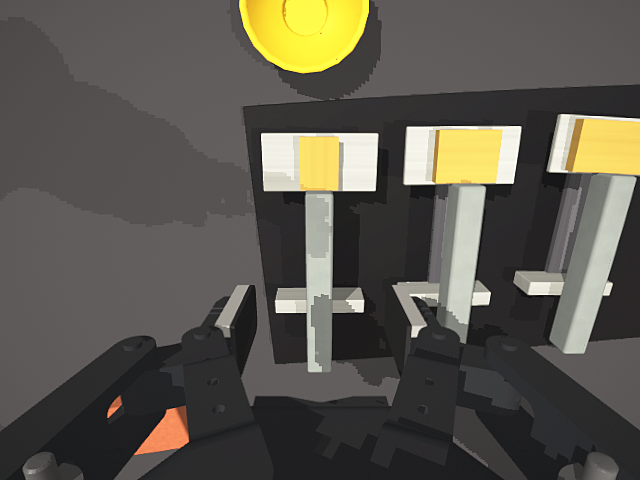

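Call:
move_arm:
  commands: "90 0 0.4 0.6 0.1; 90 0 0.8 0.6 0.1; 90 -0.1 1 0 0.1; 90 -0.1 1 0 0.1; 90 -0.1 1 0 0.1; 90 -0.1 1 0 0; 90 -0.1 1 0 0; 90 -0.1 1 0 0; 90 -0.1 1 0 0; 90 -0.1 1 0 0; 90 -0.1 1 0 0; 90 -0.1 1 0 0; 90 -0.1 1 0 0; 90 -0.1 1 0 0; 90 -0.1 1 0 0; 90 -0.1 0.8 0 0; 90 0 0.5 0 0; 90 0 0.2 0 0; 90 0 0 0 0; 90 0 0 0 0"

```text
t: 34.28
tcp_pos: [0.4661, 0.4092, 0.1193]
orientation: [2.106, 0.033, -2.25]
force: [0.7, 0.1, -0.8]
gripper_width: 0.646
```

```bash
python3 -c "
from h import *
c,t,a=look('w22');paddles(c)"
```

```text
t 34.33 tcp [0.4662 0.4091 0.1193] jaw deg -86.68 toolx [-0.065 -0.029 -0.997] w 0.648 F [-0.6 -0.7  0.4] q7 [-0.75  0.63 -0.07  1.88  0.02  0.69 -2.34]
blade px [271. 176.] size [0.0637 0.0312] ctr [0.5016 0.4261] centroid [0.5012 0.4427]
blade px [626. 370.] size [0.0292 0.0586] ctr [0.3399 0.1147] centroid [0.34  0.113]
handle px [158. 444.] mean [0.252  0.5436] ang -36.42 len 0.1241 wid 0.0339 front [0.2972 0.5102]
handle px [601. 469.] mean [0.2239 0.1038] ang 48.89 len 0.0558 wid 0.0336 front [0.2432 0.126 ]
```

View pics/w22.png

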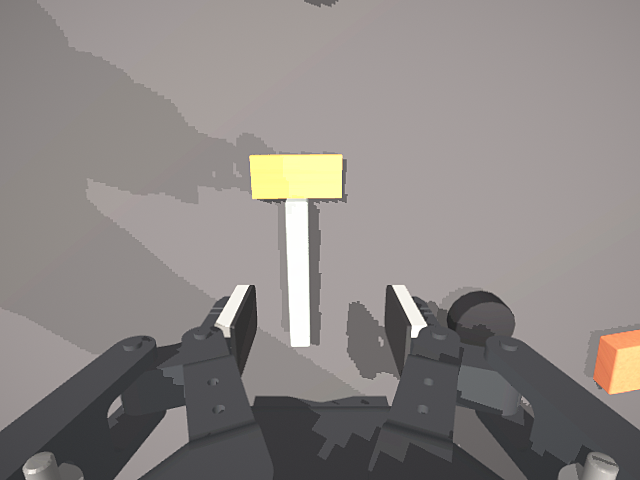

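```bash
python3 -c "
from h import *
c=snap('wrist')
print(onz(c,[(297,203),(298.5,270),(300,342)],.018)[:,:2],onz(c,[(250,155),(342,154),(342,198),(252,199)],.007)[:,:2])
print(edge(c,254,338,145,165,.007))"
```

```text
[[0.48513675 0.42368409]
 [0.43443107 0.42074418]
 [0.3711946  0.41722859]] [[0.51484378 0.45771862]
 [0.51895986 0.39408965]
 [0.48781935 0.39167162]
 [0.48374475 0.4564405 ]]
(np.float32(3.712895), array([0.5170486 , 0.42629537], dtype=float32))
```

Call:
move_arm:
  commands: "90 0.03 0.3 0 0; 90 0 0.17 0 0; 90 0 0 -0.5 0; 90 0 0 -0.8 0; 90 0 0 -0.8 0; 90 0 0 -0.5 0; 90 0 0 -0.2 0; 90 0 0 0 0"

```text
t: 35.38
tcp_pos: [0.4669, 0.4234, 0.0301]
orientation: [2.106, 0.032, -2.25]
force: [-0.3, 0.2, -0.2]
gripper_width: 0.647
```

```bash
python3 -c "
from h import *
c,t,a=look('w23')"
```

```text
t 35.42 tcp [0.467  0.4235 0.0305] jaw deg -86.71 toolx [-0.065 -0.029 -0.997] w 0.643 F [-0.9  0.4 -0.6] q7 [-0.77  0.77 -0.06  1.9   0.03  0.54 -2.36]
```

View pics/w23.png

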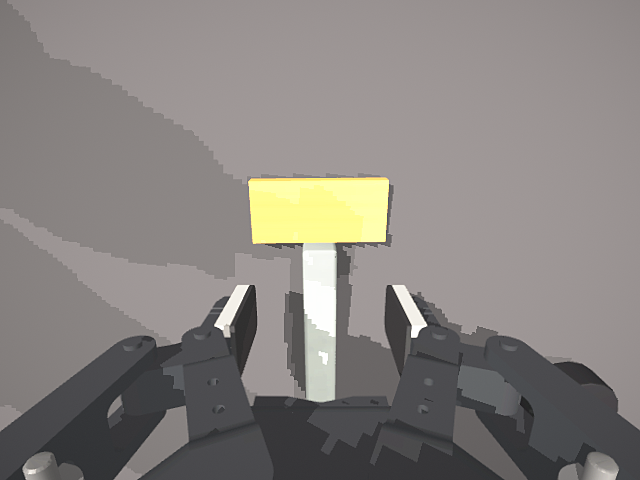

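Call:
move_arm:
  commands: "90 0 0 -0.3 0; 90 0 0 -0.3 0; 90 0 0 -0.2 0; 90 0 0 0 0; 255 0 0 -0.03 0; 255 0 0 0 0; 255 0 0 0 0; 255 0 0 0 0; 255 0 0 0 0; 255 0 0 0 0; 255 0 0 0.4 0; 255 0 0 0.8 0; 255 0 0 0.8 0; 255 0 0 0.8 0; 255 0 0 0.5 0; 255 0 0 0.2 0; 255 0 0 0 0"

```text
t: 37.55
tcp_pos: [0.4671, 0.4233, 0.1158]
orientation: [2.109, 0.033, -2.249]
force: [0.5, 0.8, -2.7]
gripper_width: 0.167
```

```bash
python3 -c "
from h import *
c,t,a=look('w24');held(c,t[2]-.0055)"
```

```text
t 37.6 tcp [0.467  0.4232 0.1155] jaw deg -86.73 toolx [-0.064 -0.028 -0.998] w 0.162 F [ 0.5  0.2 -2.2] q7 [-0.77  0.65 -0.07  1.86  0.02  0.69 -2.35]
held [319. 227.] size [0.0641 0.0322] ctr [0.5011 0.4252] cen [0.5018 0.4258] angle 89.56
```

View pics/w24.png

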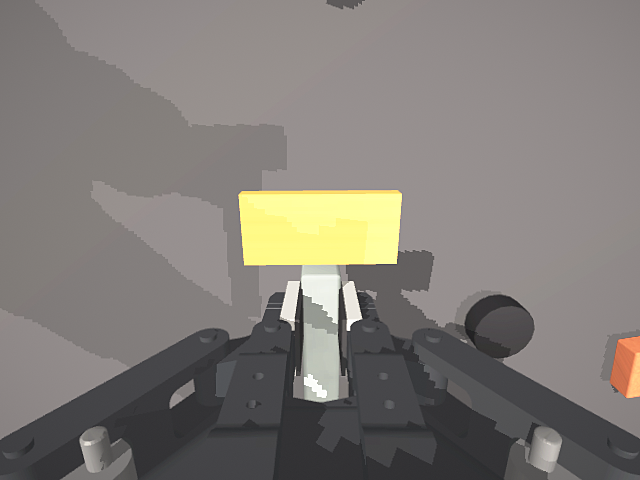

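Call:
move_arm:
  commands: "255 0.05 -0.3 0 0; 255 0.08 -0.6 0 0; 255 0.08 -0.8 0 0; 255 0.08 -0.8 0 0; 255 0.08 -0.8 0 0; 255 0.08 -0.8 0 0; 255 0.08 -0.8 0 0; 255 0.08 -0.8 0 0.05; 255 0.08 -0.8 0 0.05; 255 0.08 -0.8 0 0.05; 255 0.08 -0.8 0 0.05; 255 0.08 -0.8 0 0.05; 255 0.08 -0.8 0 0.05; 255 0.08 -0.8 0 0.05; 255 0.08 -0.8 0 0.05; 255 0.08 -0.8 0 0.05; 255 0.08 -0.8 0 0.05; 255 0.08 -0.8 0 0; 255 0.08 -0.8 0 0"

```text
t: 39.98
tcp_pos: [0.5063, -0.0561, 0.1155]
orientation: [2.075, 0.078, -2.219]
force: [0.1, 0.3, -2.0]
gripper_width: 0.167
```

```bash
python3 -c "
from h import *
st()"
```

```text
t 39.98 tcp [ 0.5063 -0.0561  0.1155] jaw deg -83.69 toolx [-0.065 -0.04  -0.997] w 0.167 F [ 0.1  0.3 -2. ] q7 [ 0.04  0.54 -0.09  2.14  0.17  0.53 -1.65]
```

Call:
move_arm:
  commands: "255 0.15 -0.8 0 0.05; 255 0.15 -0.8 0 0.05; 255 0.15 -0.8 0 0; 255 0.15 -0.8 0 0; 255 0.15 -0.8 0 0; 255 0.15 -0.8 0 0; 255 0.15 -0.8 0 0; 255 0.1 -0.7 0 0; 255 0.1 -0.6 0 0; 255 0.1 -0.5 0 0; 255 0 -0.3 0 0; 255 0 -0.1 0 0; 255 0 0 0 0; 255 0 0 0 0"

```text
t: 41.72
tcp_pos: [0.5359, -0.3113, 0.1164]
orientation: [2.07, 0.079, -2.221]
force: [0.8, 0.5, -2.4]
gripper_width: 0.17
```

```bash
python3 -c "
from h import *
c,t,a=look('w25');held(c,t[2]-.0055);plates(c)"
```

```text
t 41.77 tcp [ 0.5359 -0.3112  0.1165] jaw deg -83.56 toolx [-0.068 -0.041 -0.997] w 0.165 F [ 0.1  1.1 -2. ] q7 [ 0.47  0.63 -0.11  1.91  0.21  0.66 -1.24]
held [ 76. 157.] size [0.0201 0.0236] ctr [ 0.5885 -0.2124] cen [ 0.5889 -0.2127] angle 1.17
held [294. 210.] size [0.0494 0.0869] ctr [ 0.5753 -0.2945] cen [ 0.5764 -0.2964] angle 8.34
plate px [221. 152.] box [170 127 109  63 927] size [0.0332 0.0663] ctr [ 0.5797 -0.2471] cen [ 0.584  -0.2455] ang -7.0
plate px [ 39. 165.] box [ 28 135  22  44 396] size [0.0109 0.0284] ctr [ 0.5695 -0.1293] cen [ 0.5644 -0.1289] ang -78.0
plate px [373. 165.] box [ 321  140  105   52 5077] size [0.0665 0.0333] ctr [ 0.5855 -0.3436] cen [ 0.586  -0.3431] ang 11.9
plate px [125. 161.] box [117 144  19  43 398] size [0.0108 0.0274] ctr [ 0.5694 -0.1851] cen [ 0.5722 -0.185 ] ang -81.5
plate px [570. 287.] box [  485   210   155   174 13506] size [0.1535 0.1079] ctr [ 0.4986 -0.5117] cen [ 0.5127 -0.5094] ang 86.3
plate px [631. 382.] box [614 338  26  68 910] size [0.0235 0.0793] ctr [ 0.4351 -0.5952] cen [ 0.4257 -0.6036] ang -86.5
```

View pics/w25.png

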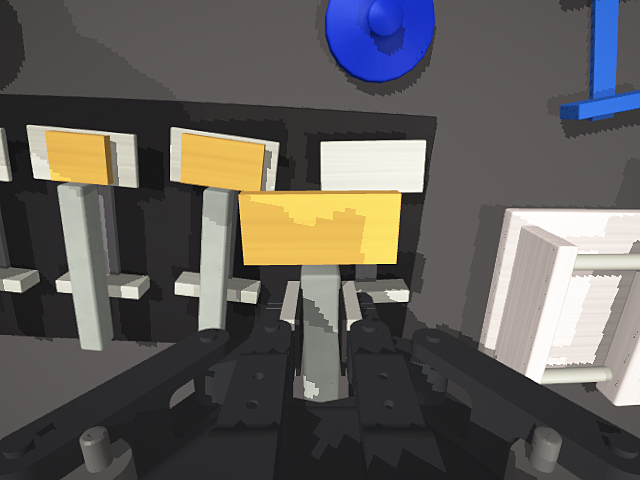

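Call:
move_arm:
  commands: "255 0.25 -0.6 0 0.1; 255 0.25 -0.5 0 0; 255 0 -0.1 0 0; 255 0 0 -0.4 0; 255 0 0 -0.8 0; 255 0 0 -0.6 0; 255 0 0 -0.3 0; 255 0 0 0 0; 255 0 0 0 0"

```text
t: 42.9
tcp_pos: [0.5518, -0.3486, 0.0496]
orientation: [2.062, 0.096, -2.212]
force: [-0.7, 0.8, -1.9]
gripper_width: 0.17
```

```bash
python3 -c "
from h import *
c,t,a=look('w26');held(c,t[2]-.0055);plates(c)"
```

```text
t 42.95 tcp [ 0.5518 -0.3486  0.0497] jaw deg -82.66 toolx [-0.068 -0.041 -0.997] w 0.164 F [ 0.4  0.1 -2.7] q7 [ 0.5   0.75 -0.09  1.86  0.24  0.59 -1.21]
held [105. 205.] size [0.0284 0.0464] ctr [ 0.5851 -0.2582] cen [ 0.5856 -0.2589] angle 8.3
held [319. 227.] size [0.0638 0.0319] ctr [ 0.5857 -0.3444] cen [ 0.5865 -0.3439] angle 89.5
plate px [120. 191.] box [  39  158  146   88 1699] size [0.0342 0.0694] ctr [ 0.5784 -0.2464] cen [ 0.5844 -0.2511] ang -15.1
plate px [315. 184.] box [ 243  177  145   14 1780] size [0.0667 0.0058] ctr [ 0.5987 -0.3413] cen [ 0.5986 -0.3411] ang 11.4
plate px [580. 326.] box [  486   261   154   160 13242] size [0.1073 0.0878] ctr [ 0.5208 -0.4986] cen [ 0.5367 -0.5014] ang -85.9
```

View pics/w26.png

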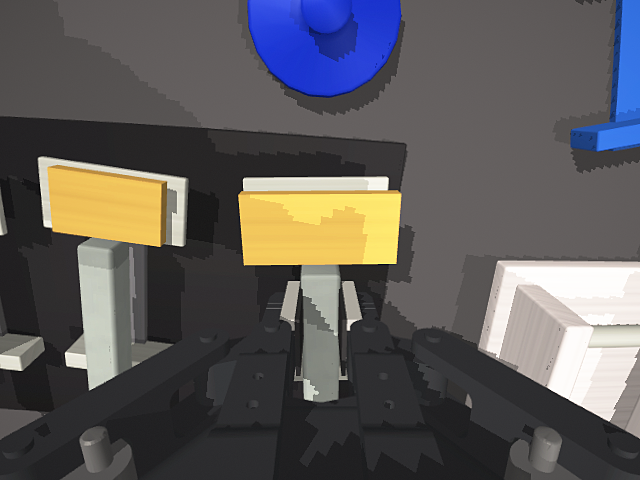

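```bash
python3 -c "
from h import *
c=snap('wrist');t,a=st()
print(edge(c,248,384,168,186,.024)); print(onz(c,[(243,178),(388,177.5)],.024)); print('held',edge(c,245,396,186,198,t[2]-.0055+.0))
print(onz(c,[(239,193),(401,192),(397,265),(244,265)],t[2]-.0055+.007))"
```

```text
t 43.0 tcp [ 0.5519 -0.3487  0.0499] jaw deg -82.66 toolx [-0.067 -0.041 -0.997] w 0.167 F [-0.2  0.1 -2.8] q7 [ 0.5   0.75 -0.1   1.86  0.24  0.59 -1.21]
(np.float32(7.285125), array([ 0.6021337 , -0.34352747], dtype=float32))
[[ 0.59716277 -0.30786922  0.024     ]
 [ 0.60558819 -0.37455436  0.024     ]]
held (np.float32(7.2273755), array([ 0.5986608, -0.3436383], dtype=float32))
[[ 0.59655042 -0.31107587  0.05136021]
 [ 0.60460845 -0.3740351   0.05136021]
 [ 0.57351235 -0.37876475  0.05136021]
 [ 0.56620516 -0.31471882  0.05136021]]
```

Call:
move_arm:
  commands: "255 -0.01 0.03 -0.2 0; 255 0 0 -0.2 0; 255 0 0 -0.1 0; 255 0 0 0 0; 255 0 0 0 0"

```text
t: 43.62
tcp_pos: [0.552, -0.348, 0.0347]
orientation: [2.063, 0.095, -2.21]
force: [-0.4, -0.2, -1.9]
gripper_width: 0.165
```

```bash
python3 -c "
from h import *
c,t,a=look('w27');print(onz(c,[(239,193),(401,192),(397,265),(244,265)],t[2]-.0055+.007).mean(0));held(c,t[2]-.0055);plates(c)"
```

```text
t 43.67 tcp [ 0.552  -0.348   0.0347] jaw deg -82.67 toolx [-0.066 -0.042 -0.997] w 0.167 F [ 1.8  0.1 -3.2] q7 [ 0.5   0.77 -0.09  1.87  0.24  0.56 -1.22]
[ 0.58530996 -0.34408183  0.03622707]
held [ 87. 214.] size [0.0318 0.0517] ctr [ 0.5805 -0.2501] cen [ 0.5811 -0.251 ] angle 8.13
held [319. 227.] size [0.0638 0.032 ] ctr [ 0.5859 -0.3438] cen [ 0.5866 -0.3433] angle 89.5
plate px [103. 199.] box [  15  163  160   96 2067] size [0.0345 0.0697] ctr [ 0.5784 -0.2461] cen [ 0.5843 -0.2508] ang -16.2
plate px [318. 187.] box [238 184 159   9 914] size [0.067 0.003] ctr [ 0.6001 -0.3412] cen [ 0.6003 -0.3412] ang 12.1
plate px [589. 335.] box [  501   271   139   162 11730] size [0.1047 0.0731] ctr [ 0.5237 -0.4904] cen [ 0.5405 -0.493 ] ang -84.7
```

View pics/w27.png

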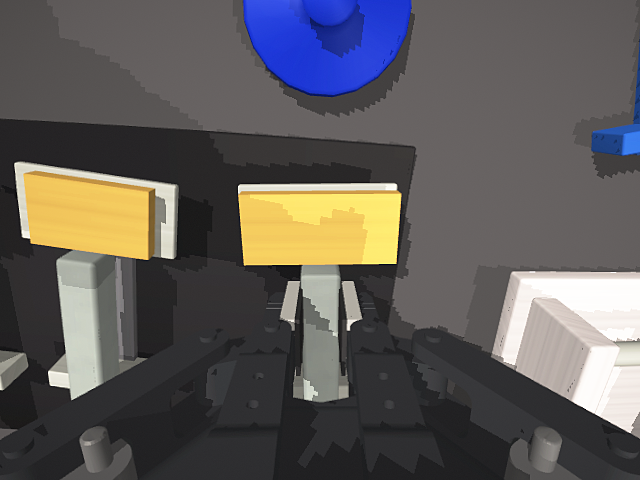

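Call:
move_arm:
  commands: "255 -0.01 0.02 -0.08 0; 255 0 0 -0.06 0; 255 0 0 -0.03 0; 255 0 0 0 0; 150 0 0 0 0; 90 0 0 0 0; 90 0 0 0 0; 90 0 0 0 0; 90 0 0 0.4 0; 90 0 0 0.8 0; 90 0 0 0.8 0; 90 0 0 0.8 0; 90 0 0 0 0; 90 0 0 0 0"

```text
t: 45.42
tcp_pos: [0.5523, -0.3478, 0.1196]
orientation: [2.065, 0.093, -2.207]
force: [0.4, 0.6, -0.1]
gripper_width: 0.647
```

```bash
python3 -c "
from h import *
c,t,a=look('w28');held(c,.024);plates(c)"
```

```text
t 45.48 tcp [ 0.5524 -0.3479  0.1196] jaw deg -82.68 toolx [-0.063 -0.044 -0.997] w 0.649 F [ 0.1 -0.8 -0.7] q7 [ 0.52  0.66 -0.12  1.83  0.21  0.71 -1.19]
held [ 26. 173.] size [0.0326 0.0375] ctr [ 0.5728 -0.1597] cen [ 0.5729 -0.1592] angle 4.97
held [165. 180.] size [0.0318 0.0523] ctr [ 0.5783 -0.2473] cen [ 0.5787 -0.2478] angle 8.13
held [314. 186.] size [0.064  0.0313] ctr [ 0.5853 -0.3434] cen [ 0.5858 -0.3429] angle 89.37
plate px [172. 171.] box [117 146 104  65 855] size [0.0335 0.0686] ctr [ 0.5784 -0.2468] cen [ 0.5831 -0.2496] ang -11.5
plate px [ 74. 184.] box [ 65 161  20  42 555] size [0.0114 0.0284] ctr [ 0.5688 -0.1854] cen [ 0.5677 -0.1853] ang -77.7
plate px [530. 277.] box [  441   226   199   134 11946] size [0.1118 0.1519] ctr [ 0.5187 -0.5321] cen [ 0.5358 -0.5143] ang 12.3
plate px [610. 329.] box [ 573  256   67  147 5308] size [0.1365 0.0491] ctr [ 0.4896 -0.6037] cen [ 0.4965 -0.6013] ang 86.3
```

View pics/w28.png

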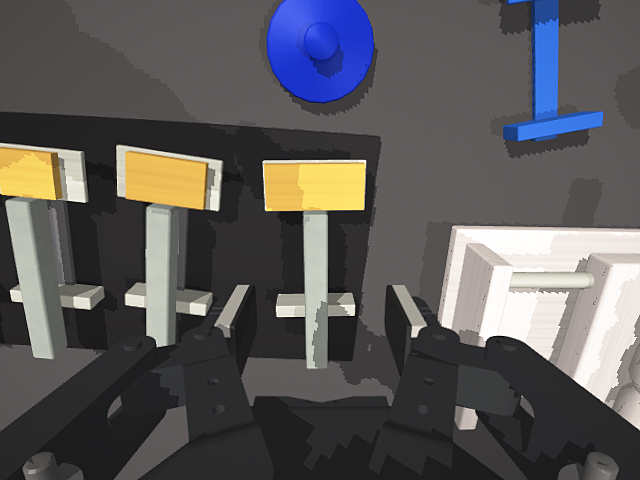

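Call:
move_arm:
  commands: "90 0 0 0.6 0; 90 0 -0.5 0.8 0; 90 -0.3 -0.8 0.5 0; 90 -0.3 -0.8 0 0; 90 -0.3 -0.8 0 0; 90 -0.3 -0.8 0 0; 90 -0.3 -0.5 0 0; 90 0 -0.2 0 0; 90 0 0 0 0; 90 0 0 0 0"

```text
t: 46.72
tcp_pos: [0.5068, -0.4804, 0.1815]
orientation: [2.063, 0.101, -2.208]
force: [0.3, 0.1, -0.3]
gripper_width: 0.649
```

```bash
python3 -c "
from h import *
st()
c=snap('top')
f=c['frame'][:,:,::-1];cv2.imwrite('pics/tf.png',cv2.resize(f[165:270,310:445],None,fx=5.5,fy=5.5,interpolation=cv2.INTER_CUBIC))
h=cv2.cvtColor(c['frame'],cv2.COLOR_RGB2HSV)
m=(h[...,0]>15)&(h[...,0]<35)&(h[...,1]>120)&(h[...,2]>120)
for b in blobs(m,30,600,(310,160,445,260)): print(b[0],b[1][4],onz(c,[b[0]],.031)[0].round(4))
m=(h[...,0]>110)&(h[...,0]<130)&(h[...,1]>150)
for b in blobs(m,100,900,(400,150,440,200)): print('lid',b[0])
s=snap('scene');cv2.imwrite('pics/sf.png',cv2.resize(s['frame'][230:350,150:350,::-1],None,fx=4,fy=4,interpolation=cv2.INTER_CUBIC))
g=cv2.imread('pics/top0.png');h=cv2.cvtColor(g,cv2.COLOR_BGR2HSV)
m=(h[...,0]>15)&(h[...,0]<35)&(h[...,1]>120)&(h[...,2]>120)
for b in blobs(m,30,600,(310,160,445,200)): print('dish0',b[0],b[1][4])
m=(h[...,0]>110)&(h[...,0]<130)&(h[...,1]>150)
for b in blobs(m,100,900,(400,150,440,200)): print('lid0',b[0])
"
```

```text
t 46.73 tcp [ 0.5068 -0.4804  0.1815] jaw deg -82.43 toolx [-0.065 -0.041 -0.997] w 0.649 F [ 0.3  0.1 -0.3] q7 [ 0.73  0.63 -0.13  1.69  0.2   0.87 -0.95]
[325.61469933 183.21380846] 449 [ 0.649  -0.0647  0.031 ]
[422.8220339  202.93220339] 236 [ 0.5842 -0.3429  0.031 ]
[389.77906977 206.1627907 ] 172 [ 0.5771 -0.247   0.031 ]
[358.90977444 208.9924812 ] 133 [ 0.5711 -0.1578  0.031 ]
[329.2972973  211.13513514] 74 [ 0.5671 -0.0727  0.031 ]
lid [417.23752969 176.08313539]
dish0 [325.61469933 183.21380846] 449
lid0 [417.22037915 176.04976303]
```

View pics/tf.png

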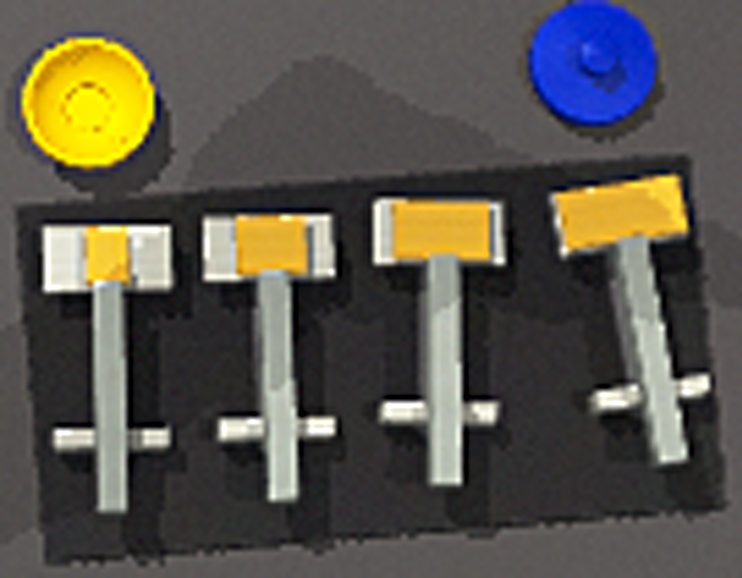

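View pics/sf.png

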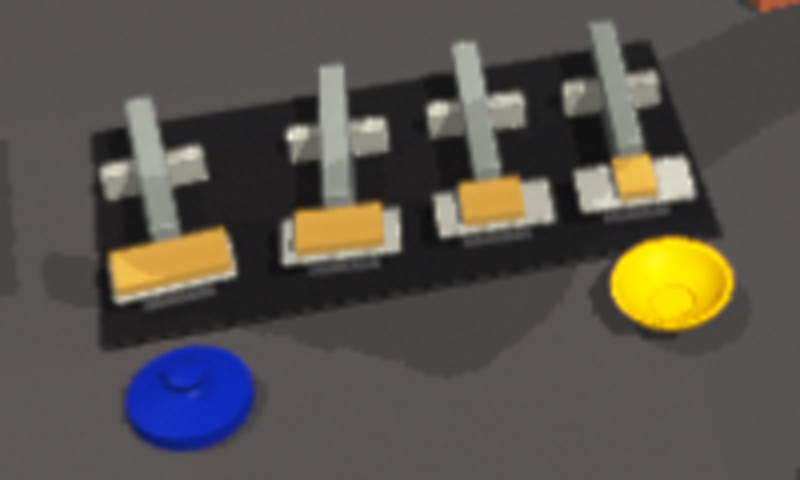

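The top and scene views show all four paddles in order, flat and straight on their rests. The dish and lid are at the same pixels as at the start. I'm handing in the job.

```bash
python3 -c "
from station import ticket
print(ticket.sign_off())"
```

```text
the job is handed in; nothing more can be done
None
```

The four paddles are on the rests in order: 22 at the dish end, then 36, then 50, and 64 at the lid end. I took each one at its balance point. The job was handed in at about 47 s.

- **Placing:** In the last top view each blade centre lies within about 1 mm of its plate centre. The handles lie across their bars, along the rests.
- **Dish and lid:** Neither moved. Their blob centres agree with the first picture to within 0.1 pixel.
- **Look-alikes:** I did not touch the pink paddle or the blue rest.

Two things did not go exactly as planned:
- **Camera disagreement:** The top and scene cameras differed by about 4 mm along x. I used the wrist camera for the final placing, since its measured sizes matched the given ones.
- **Tool tilt:** The tool tilted by up to about 4.5° over the long sweeps. Going by the tool's own tilt readings, the paddles stayed level to within about 1–2° while carried. All of them lay flat after release.

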